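# Tighten a phone clamp with a T-handled hex key

### The job

Take the orange T-handled hex key from its wooden stand, find the recessed hex socket of the clamping jig with its tip, push the key right down into it, and turn the screw clockwise (seen from above), regripping as often as you need, until it stops and the phone frame lying in the jig is clamped between the jaws. Leave the key standing in the socket, keep the phone flat in the jig, and do not push the other things on the bench about.

Things in the scene. Friction and masses are not known exactly. Their poses are not given: they have to be found in the camera images.
- hex_key: T-handled hex key, 109 mm tall, 0.2 kg, upright in the stand. Origin: centre of its lower end; z up. Steel hexagon shank 18 mm across flats, two flats facing key +x and -x, lowest 4 mm stepped in 2 mm a side; collar 26 mm across at z = 80 to 85 mm. Orange handle bar: 80 mm along key x, 16 mm wide along y, z = 85 to 109 mm: grip it across its middle from above.
- key_stand: fixed wooden block 64 x 64 mm on a 70 x 70 mm foot, top at 40 mm, to the right of the jig or at its left and nearer the robot. Origin: centre of its underside. The key stands, at any turn, in its round upright bore, 25 mm across, whose floor is at 6 mm.
- clamp_jig: fixed jig on a base plate 172 x 124 x 8 mm. Origin: on the screw's upright axis, at the bench; x points from the screw to the phone, the way the jaw closes. Round the screw an aluminium housing 60 (x) x 120 (y) mm, top at z = 34 mm, with a red clockwise arrow and 3 mm bolt heads; round opening 38 mm across. Then blue moving jaw, phone, fixed jaw (face at x = 115 mm); jaw tops below 30 mm.
- socket_mouth (a point): centre of the mouth of the screw's hex socket, 29 mm above the bench, 5 mm below the housing's top. Socket 19.4 mm across flats; a sloped lip widens it to about 24 mm in its top 3 mm. The point does not turn with the screw: the hexagon's turn is not told; rest the key lightly on the lip and turn it (60 degrees at most) until it drops about 20 mm. Angular play of the key: 9 degrees either way.
- socket_floor (a point): centre of the socket's floor, 4 mm above the bench, on the screw's axis. The seated key rests on it and stands by itself. Entering near the limit of its play, the key may bind partway: turn it a few degrees on and press with up to 10 N. The screw turns against 0.15 N m of friction, so a key pressed lightly on the lip does not drag it; a full clockwise turn moves the jaw 12 mm.
- clamp_jaw (a joint): travel of the moving jaw in m, 0 fully open to 0.010 at the stop of the screw; starts between 0 and 0.002, so the screw needs 240 to 300 degrees of clockwise turning. It stays where it is left.
- clamp_pad: black rubber pad, 80 mm long, on the moving jaw, the face that meets the phone; sprung, it gives way by up to 4 mm and presses with 3 to 9 N.
- phone: phone frame without its back, 56 x 100 x 8 mm, lying loose and flat on the jig's base plate with its long side along the jig's y. Origin: centre of its underside.
- solder_reel: bystander: yellow reel of solder, 54 mm across, 33 mm high; may stand on either side of the jig. Origin: centre of its underside.
- side_cutters: bystander: side cutters with red grips, 126 mm long, lying. Origin: centre of its underside.
- flux_bottle: bystander: small white bottle with a grey cap, 26 mm across, 32 mm high. Origin: centre of its underside.

How it is judged:
By the outcome, as a careful person would: the job done as asked, in the order asked, and still so for the second after the job is handed in, with the robot touching nothing.
It also fails if it takes over 72 s, if anything falls off the work surface, if the arm or the gripper's body presses on something with over 40 N, if the wrist force passes 120 N, or if a joint passes its speed limit or range.

### The arm

A 6-joint arm with a two-finger parallel gripper is mounted at the origin on a cart in front of the work surface, level with it; the furniture and walls round the work are solid. World frame = base frame: x ahead of the robot, y to its left, z up, the work surface at z = 0. Lengths are in m, angles in rad, forces in N, time in s.
With the tool pointing down it reaches from about 0.225 to 0.875 m from the base axis. Payload 3.4 kg.
Tool frame: the origin (TCP) lies on the centre line of the jaws, within the pads' length; the fingertips stand 22 mm ahead of it and the grasp point (between the pads) lies 3 mm ahead of it; z points along the fingers, y is the line along which they close (so a half turn about z gives the same grasp; the last joint's range is limited). The gripper opens to 85 mm and grips with 20 to 120 N. Pads are 22 mm wide; open, the fingers measure 114 mm over their backs; the gripper's body (76 mm by 85 mm) begins 54 mm behind the grasp point. The pads swing forward as they close: fully open they stand 13 mm farther back than shut.
Start: joints at [1.047, 0.276, 1.505, -0, 1.361, -0.121], TCP at [0.225, 0.529, 0.253] pointing down, gripper open.
Joint ranges: [-2.89, 2.89], [-0.75, 2.08], [0.22, 2.7], [-1.18, 4.32], [0.11, 2.71], [-2.7, 2.7]. Speed limits (rad/s): [2.57, 2.57, 3.14, 3.14, 3.14, 3.14].

### API

Orientations are given as a unit quaternion [w, x, y, z].
In Python, from rig import manip gives the robot as it stands.
- The arm moves only by the shell command python3 steer.py 'ROWS' [OPENING] [FORCE]. ROWS is one flat JSON list of numbers that holds 1 to 5 rows one after another, with no inner brackets; each row has 4 numbers: dx, dy, dz in m, then a turn about the tool's z in rad; each row shifts and turns the commanded pose from where the row before left it, along the tool's axes as they then stand; what a row does not reach is not made up. A row lasts 1/12 s, in which the tool goes at most 0.0417 m and 0.125 rad, less where a joint would pass 70% of its speed; a pose out of reach is approached as far as the arm can. OPENING is the finger opening in m, set as the command begins (- or left out keeps the last). The fingers move at their own pace and stop on an object; FORCE is the grip in N (left out, the last holds). Time passes only in rows, so rows that do not move let the fingers close. It prints the time, the measured TCP pose, the force, the opening and the grip force at its end. Input that does not fit is refused with a message, and nothing moves.
- manip.get_state(): the state, without advancing time (a new reading comes with each control period).
- manip.get_image(name): name is "side" or "top"; returns a dict with "img" (420x560x3 uint8, red, green, blue), "camera_matrix" (3x3 intrinsics, pixels), "T" (4x4, takes a point from camera to world coordinates). Camera axes: x right, y down, z forward; pixel columns grow to the right and rows downward; lengths in m; the calibration is good to about 2 mm. A picture is of the moment at which its call begins. There is no depth.
- manip.sign_off(): hands the job in; it is judged then, once.
The state is a dict: "clock": time; "qpos": joint angles; "qd": joint speeds; "effort": joint torques, N m; "position": TCP position; "ee_rot": TCP orientation; "contact_force": force on the tool from outside, world axes, zero at the start; "moment": the same for the moment, N m; "width": finger opening in m; "gripper_force": force on a finger pad.
Only numpy, scipy, OpenCV 4.12 (cv2) and the standard library are available. Lean on these libraries where they do the work, as an engineer would, in place of code of your own. Each camera call takes 0.05 s, during which the arm holds its last target. There are 200 camera calls.

## Working session

There is one attempt and no reset: what is moved stays moved. The work goes in short steps, Python scripts to look and compute and a shell command to move; the robot and the scene stay as the last step left them, time stands still between calls to the robot, and variables do not carry over. Pictures are saved under pics/ and viewed, at most 10 in all, crops included, and the job is handed in when it is done.

```bash
ls; mkdir -p pics
python3 - <<'E'
from rig import manip
import cv2
for n in("top","side"):
    d=manip.get_image(n); cv2.imwrite(f"pics/{n}0.png",d["img"][:,:,::-1]); print(n,d["camera_matrix"].tolist(),d["T"].round(4).tolist())
print(manip.get_state())
E
```

```text
pics
rig.py
steer.py
top [[520.4882275106281, 0.0, 274.86861726355346], [0.0, 520.4882275106281, 212.60348848320697], [0.0, 0.0, 1.0]] [[0.0204, -0.998, 0.06, 0.4673], [-0.9998, -0.0198, 0.0102, -0.011], [-0.009, -0.0602, -0.9981, 1.2909], [0.0, 0.0, 0.0, 1.0]]
side [[395.2330435029736, 0.0, 280.21026633551276], [0.0, 395.2330435029736, 209.79670205445424], [0.0, 0.0, 1.0]] [[0.9712, -0.1301, 0.1995, 0.3846], [-0.2377, -0.4757, 0.8469, -0.7272], [-0.0153, -0.8699, -0.493, 0.4688], [0.0, 0.0, 0.0, 1.0]]
{'clock': 0.1, 'qpos': array([ 1.04701163e+00,  2.76492361e-01,  1.50601583e+00, -5.08642682e-06,
        1.36073862e+00, -1.21029801e-01]), 'qd': array([ 0.00125329, -0.00161787, -0.00197177, -0.00062236, -0.00036057,
        0.00051846]), 'effort': array([ 2.64400631e-03, -4.17701769e+01, -2.46404332e+01, -3.68639539e-04,
        5.76898587e-03, -3.23337602e-06]), 'position': array([0.22516592, 0.52858333, 0.25254497]), 'ee_rot': array([-2.59701035e-04,  2.00018542e-01,  9.79791763e-01, -7.85249735e-04]), 'contact_force': array([0.13025878, 0.49913086, 0.30959346]), 'moment': array([ 0.00212102, -0.06155392, -0.00431319]), 'gripper_force': 0.0, 'width': 0.08509352099416831}
```
View pics/top0.png

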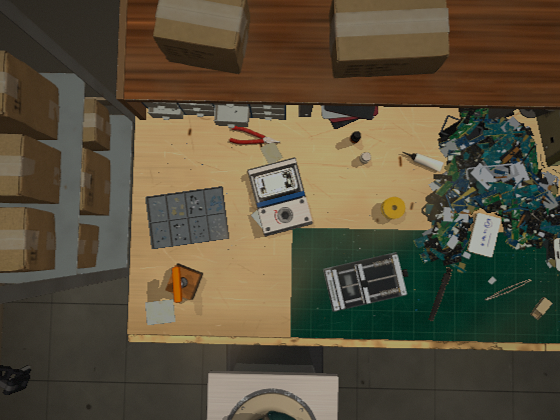

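View pics/side0.png

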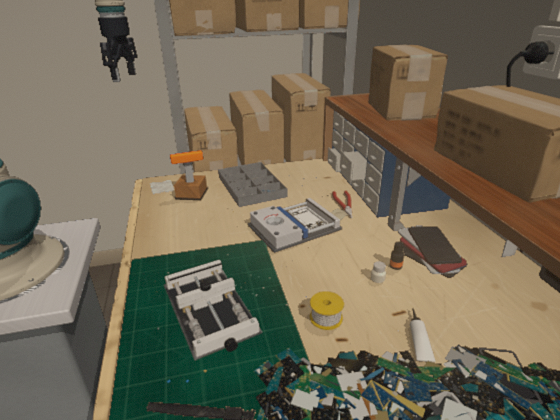

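The top view shows the key in its stand near (180,283), and the jig with its screw near (286,215) and the phone at (276,184). I'll zoom in on both.

Run:
```python
import cv2,numpy as np
a=cv2.imread("pics/top0.png")
c1=cv2.resize(a[245:325,145:225],None,fx=5,fy=5,interpolation=cv2.INTER_CUBIC)
c2=cv2.resize(a[155:235,240:320],None,fx=5,fy=5,interpolation=cv2.INTER_CUBIC)
cv2.imwrite("pics/crop1.png",np.hstack([c1,c2]))
```

View pics/crop1.png

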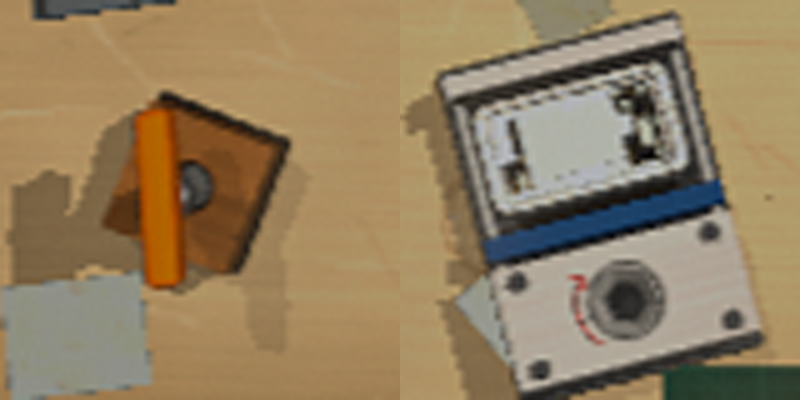

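The crop shows the bar at about crop (137–183, 110–285), running roughly vertical. The socket is centred at crop (626,300) with four bolts around it. I'll fit the bar box model to the orange mask and convert the jig points to world coordinates.

```bash
cat > h.py <<'E'
import numpy as np,cv2
from rig import manip
from scipy.optimize import minimize
from scipy.spatial.transform import Rotation as R
def grab(n): return manip.get_image(n)
def proj(d,P):
    T=np.array(d["T"]);c=(P-T[:3,3])@T[:3,:3];q=c@np.array(d["camera_matrix"]).T;return q[:,:2]/q[:,2:]
def back(d,u,v,z):
    T=np.array(d["T"]);r=T[:3,:3]@np.linalg.solve(d["camera_matrix"],[u,v,1.]);return T[:3,3]+r*(z-T[2,3])/r[2]
def mask(d,box):
    h=cv2.cvtColor(d["img"],cv2.COLOR_RGB2HSV).astype(int);m=((h[...,0]>=4)&(h[...,0]<=17)&(h[...,1]>205)&(h[...,2]>110)).astype(np.uint8)
    o=np.zeros_like(m);x0,y0,x1,y1=box;o[y0:y1,x0:x1]=m[y0:y1,x0:x1];return o
B=np.array([[sx*.04,sy*.008,z] for sx in(-1,1) for sy in(-1,1) for z in(.085,.109)])
def fit(ds,ms,p0,zb):
    """p: x,y of lower end, yaw"""
    S=8
    def cost(p):
        P=B@R.from_euler("z",p[2]).as_matrix().T+[p[0],p[1],zb];e=0
        for d,m in zip(ds,ms):
            h=cv2.convexHull(proj(d,P).astype(np.float32)).reshape(-1,2)
            im=np.zeros((m.shape[0]*S//2,m.shape[1]*S//2),np.uint8)
            cv2.fillConvexPoly(im,np.round(((h+.5)*S/2-.5)*16).astype(np.int32),1,shift=4)
            a=cv2.resize(im.astype(np.float32),m.shape[::-1],interpolation=cv2.INTER_AREA)
            e+=np.abs(a-m).sum()/m.sum()
        return e
    return minimize(cost,p0,method="Nelder-Mead",options=dict(initial_simplex=np.array(p0)+np.array([[0,0,0],[.01,0,0],[0,.01,0],[0,0,.15]]),xatol=1e-5))
def tool():
    s=manip.get_state();q=s["ee_rot"];return s,R.from_quat(q[[1,2,3,0]]).as_matrix()
E
python3 - <<'E'
from h import *
t=grab("top");s=grab("side")
px=lambda x,y,ox,oy:((x+.5)/5-.5+ox,(y+.5)/5-.5+oy)
mt=mask(t,(145,245,225,325));ms=mask(s,(150,140,230,175));print(mt.sum(),ms.sum())
k0=back(t,*px(160,198,145,245),.115)
for dd,mm in(([t],[mt]),([s],[ms]),([t,s],[mt,ms])):
    r=fit(dd,mm,[k0[0],k0[1],0.05],.006);print("key",r.x.round(4),r.fun)
b=[back(t,*px(x-400,y,240,155),.037)[:2] for x,y in((516,282),(711,231),(733,319),(540,370))]
b=np.array(b);print("bolts",b.round(4),b.mean(0))
v=(b[0]+b[1]-b[2]-b[3]);w=b[0]+b[3]-b[1]-b[2];print("yaw",np.arctan2(v[1],v[0]),np.arctan2(w[1],w[0])-np.pi/2)
print("open",back(t,*px(226,300,240,155),.034),back(t,*px(226,298,240,155),.029))
S,M=tool();print(M.round(3))
E
```

```text
288 228
key [0.3717 0.2211 0.0819] 0.18098958333333334
key [0.373  0.2294 0.021 ] 0.6935307017543859
key [0.3716 0.2209 0.1044] 0.9094595211988303
bolts [[ 0.546   0.031 ]
 [ 0.5726 -0.0627]
 [ 0.5302 -0.074 ]
 [ 0.5038  0.0185]] [ 0.53816274 -0.02176911]
yaw 0.27451699189742806 0.27731520497446116
open [ 0.53855812 -0.02226815  0.034     ] [ 0.53981404 -0.02229432  0.029     ]
[[-0.92   0.392 -0.001]
 [ 0.392  0.92  -0.001]
 [ 0.    -0.001 -1.   ]]
```

Run:
```python
from h import *
t=grab("top");s=grab("side")
mt=mask(t,(145,245,225,325));ms=mask(s,(150,140,230,175))
for d,m in((t,mt),(s,ms)):
    P=B@R.from_euler("z",.0819).as_matrix().T+[.3717,.2211,.006]
    q=proj(d,P);ys,xs=np.nonzero(m);print(xs.min(),xs.max(),ys.min(),ys.max(),q.min(0),q.max(0),cv2.contourArea(cv2.convexHull(q.astype(np.float32))),m.sum())
def big(d,x,y,w,h):
    return cv2.resize(d["img"][y:y+h,x:x+w,::-1],(400,400),interpolation=cv2.INTER_NEAREST)
cv2.imwrite("pics/crop2.png",np.hstack([big(s,150,140,66,66),np.repeat(cv2.resize(ms[140:206,150:216]*255,(400,400),interpolation=cv2.INTER_NEAREST)[...,None],3,2)]))
```

```text
172 181 267 302 [171.0811246  265.99545654] [181.9535992 302.6242683] 329.4149676517118 293
171 202 151 162 [169.08234184 149.20545786] [203.76093078 164.81143476] 382.3659569749143 226
```

View pics/crop2.png

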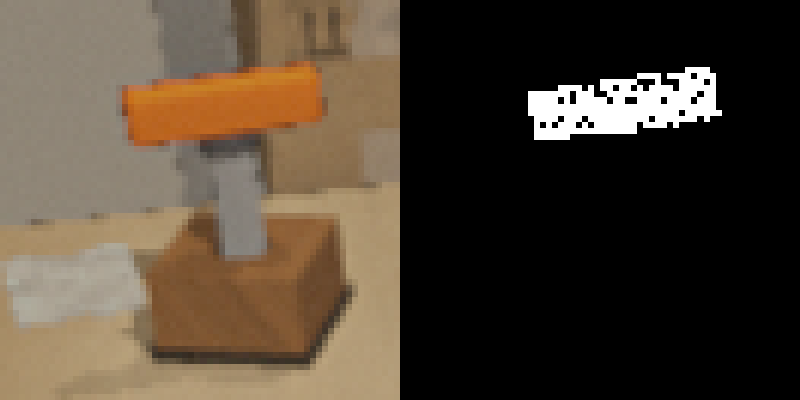

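The side crop shows the upright key, with the bar at crop (125–325, 65–145). The mask is too tight, so I'll loosen it and refit.

```bash
sed -i 's/h\[...,1\]>205/h[...,1]>175/;s/<=17/<=18/' h.py
python3 - <<'E'
from h import *
t=grab("top");s=grab("side")
mt=mask(t,(165,260,190,310));ms=mask(s,(165,145,210,168));print(mt.sum(),ms.sum())
for dd,mm in(([t],[mt]),([s],[ms]),([t,s],[mt,ms])):
    r=fit(dd,mm,[.372,.221,0.08],.006);print("key",r.x.round(4),r.fun)
S,M=tool();yaw=r.x[2]
# tool x along bar => yaw of tool x = yaw or yaw+pi
tx=np.arctan2(M[1,0],M[0,0]);print("tool x yaw",tx)
print("turn about tool z (down => -world)",[(-(yaw+k*np.pi-tx)+np.pi)%(2*np.pi)-np.pi for k in(0,1)],S["qpos"])
E
```

```text
452 309
key [0.3727 0.2201 0.0967] 0.408462389380531
key [0.3709 0.2258 0.0572] 0.25869741100323623
key [0.3718 0.2204 0.0892] 0.6875532512816107
tool x yaw 2.738827573297435
turn about tool z (down => -world) [np.float64(2.6496010433910158), np.float64(-0.4919916101987778)] [ 1.04702617e+00  2.75998374e-01  1.50509024e+00 -2.68142332e-05
  1.36068897e+00 -1.20999485e-01]
```

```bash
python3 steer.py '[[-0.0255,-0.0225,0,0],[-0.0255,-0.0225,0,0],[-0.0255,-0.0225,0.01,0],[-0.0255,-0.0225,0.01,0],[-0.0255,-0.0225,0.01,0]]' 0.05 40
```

```text
refused: ROWS must be one flat list, 4 numbers to a row, no inner brackets. Nothing was moved.
```

Wrong form. The message asks for one flat list, 4 numbers to a row, no inner brackets, so I'll send the same numbers that way.

```bash
python3 steer.py '[-0.0255,-0.0225,0,0,-0.0255,-0.0225,0,0,-0.0255,-0.0225,0.01,0,-0.0255,-0.0225,0.01,0,-0.0255,-0.0225,0.01,0]' 0.05 40
python3 steer.py '[-0.0255,-0.0225,0.01,0,-0.0255,-0.0225,0.01,0,-0.0255,-0.0225,0.01,0,-0.0255,-0.0225,0.01,0,-0.0255,-0.0225,0.01,0]'
python3 steer.py '[0,0,0,-0.1225,0,0,0,-0.1225,0,0,0,-0.1225,0,0,0,-0.1225,0,0,0,0]'
cat >> h.py <<'E'
def rel(x,y,z,yaw=None):
    s,M=tool();print("pos",s["position"].round(4),"q",s["qpos"].round(3),"F",s["contact_force"].round(1),"M",s["moment"].round(2),"w",s["width"].round(4))
    print("tool delta",(M.T@(np.array([x,y,z])-s["position"])).round(4))
    a=np.arctan2(M[1,0],M[0,0]);print("xyaw",a)
    if yaw is not None: print("turn",[((a-yaw-k*np.pi)+np.pi)%(2*np.pi)-np.pi for k in(0,1)])
E
python3 -c "
from h import *
rel(.3718,.2211,.116,.085)"
```

```text
clock: 0.82
position: [0.299, 0.3743, 0.2232]
ee_rot: [0.0, 0.2, 0.98, 0.0]
contact_force: [1.6, 0.2, -0.6]
width: 0.0499
gripper_force: 0.0
clock: 1.23
position: [0.3723, 0.2206, 0.1732]
ee_rot: [0.0, 0.2, 0.98, 0.0]
contact_force: [0.2, 0.5, -0.1]
width: 0.0502
gripper_force: 0.0
clock: 1.65
position: [0.372, 0.2219, 0.1734]
ee_rot: [0.0, -0.044, 0.999, 0.0]
contact_force: [-0.4, -0.1, -0.1]
width: 0.0499
gripper_force: 0.0Traceback (most recent call last):
  File "<string>", line 3, in <module>
    rel(.3718,.2211,.116,.085)
    ~~~^^^^^^^^^^^^^^^^^^^^^^^
  File "h.py", line 30, in rel
    s,M=tool();print("pos",s["position"].round(4),"q",s["qpos"].round(3),"F",s["contact_force"].round(1),"M",s["moment"].round(2),"w",s["width"].round(4))
                                                                                                                                      ^^^^^^^^^^^^^^^^
AttributeError: 'float' object has no attribute 'round'
```

```bash
sed -i 's/s\["width"\].round(4)/round(s["width"],4)/' h.py
python3 steer.py '[0,-0.001,0.02,0,0,0,0.02,0,0,0,0.012,0,0,0,0.0055,0,0,0,0,0]'
python3 steer.py '[0,0,0,0,0,0,0,0,0,0,0,0,0,0,0,0,0,0,0,0]' 0.0 60
python3 -c "
from h import *
rel(.3718,.2211,.116,.085)"
```

```text
clock: 2.07
position: [0.3711, 0.2208, 0.1148]
ee_rot: [-0.001, -0.043, 0.999, -0.0]
contact_force: [0.3, 0.3, -0.5]
width: 0.0498
gripper_force: 0.0
clock: 2.48
position: [0.3728, 0.2214, 0.1169]
ee_rot: [0.001, -0.043, 0.999, 0.0]
contact_force: [-0.5, 0.2, 7.0]
width: 0.0147
gripper_force: 59.9
pos [0.3728 0.2214 0.1169] q [ 0.375  0.193  2.003 -0.     0.943 -1.283] F [-0.5  0.2  7. ] M [-0.08  0.05 -0.04] w 0.0147
tool delta [ 0.001  -0.0002  0.0009]
xyaw -3.0546062240960192
turn [np.float64(-3.139606224096019), np.float64(0.0019864294937743665)]
```

```bash
python3 steer.py '[0,0,-0.01,0,0,0,-0.02,0,0,0,-0.02,0,0,0,-0.02,0,0,0,0,0]' 0.0 110
python3 - <<'E'
from h import *
rel(.538,-.022,.19)
t=grab("top");s=grab("side")
cv2.imwrite("pics/l.png",np.hstack([cv2.resize(t["img"][235:315,150:230,::-1],(400,400)),cv2.resize(s["img"][100:200,140:240,::-1],(400,400))]))
E
```

```text
clock: 2.9
position: [0.374, 0.2219, 0.1889]
ee_rot: [0.003, -0.044, 0.999, 0.001]
contact_force: [0.6, 0.5, -2.9]
width: 0.0137
gripper_force: 109.3
pos [0.374  0.2219 0.1889] q [ 0.375  0.111  1.892  0.     1.131 -1.283] F [ 0.6  0.5 -2.9] M [-0.   -0.06 -0.03] w 0.0137
tool delta [-0.1422 -0.2573 -0.0006]
xyaw -3.0545566874705097
```

View pics/l.png

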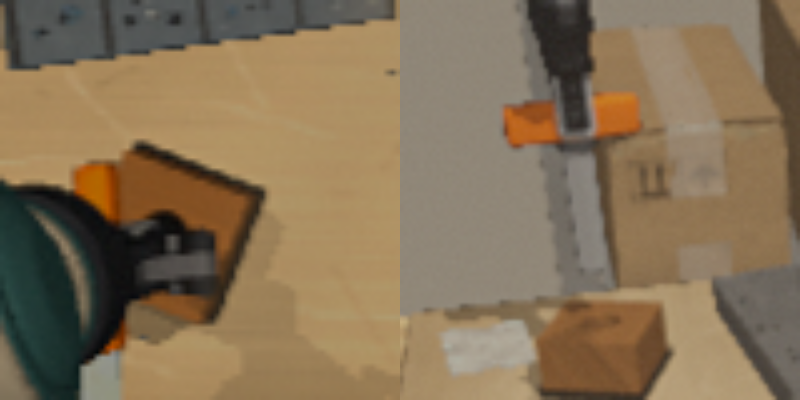

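The key is clear of the stand and held at its middle. In the side crop the shank tip is near (597,288) and the bar is centred near (572,120). I'll check the tilt by projection.

Run:
```python
from h import *
s=grab("side");S,M=tool()
p=S["position"];b=p+M[:,2]*(.1169-.006)
q=proj(s,np.array([b,b+[0,0,.08],b+[0,0,.097]]));print(q,((q-[140,100])*4+[400,0]).round(0))
ms=mask(s,(150,110,210,140));ys,xs=np.nonzero(ms);print(xs.min(),xs.max(),ys.min(),ys.max())
r=fit([s],[ms],[b[0],b[1],.085],b[2]);print(r.x,r.fun)
print("tilt",M[:,2])
```

```text
[[187.83731817 167.76396328]
 [183.51674921 137.23497705]
 [182.55226164 130.41994227]] [[591. 271.]
 [574. 149.]
 [570. 122.]]
165 198 124 136
[0.3703658  0.22857029 0.02138169] 0.8522982062780269
tilt [-1.32017926e-03 -4.43757473e-04 -9.99999030e-01]
```

```bash
python3 steer.py '[-0.0142,-0.0257,0,0,-0.0142,-0.0257,0,0,-0.0142,-0.0257,0,0,-0.0142,-0.0257,0,0,-0.0142,-0.0257,0,0]'
python3 steer.py '[-0.0142,-0.0257,0,0,-0.0142,-0.0257,0,0,-0.0142,-0.0257,0,0,-0.0142,-0.0257,0,0,-0.0142,-0.0257,0,0]'
python3 steer.py '[0,0,0,-0.12,0,0,0,-0.12,0,0,0.01,-0.12,0,0,0.01,-0.12,0,0,0.005,-0.12]' 
python3 steer.py '[0,0,0,-0.12,0,0,0,0,0,0,0,0]'
python3 - <<'E'
from h import *
rel(.5385,-.022,.17)
t=grab("top");s=grab("side");S,M=tool()
b=S["position"]+M[:,2]*.1109
q=proj(s,np.array([b,b+[0,0,.08],[.5385,-.022,.034]]));print(((q-[240,170])*5).round(0),q)
cv2.imwrite("pics/j.png",np.hstack([cv2.resize(s["img"][170:250,240:320,::-1],(400,400)),cv2.resize(t["img"][155:235,240:320,::-1],(400,400))]))
E
```

```text
clock: 3.47
position: [0.4531, 0.098, 0.1839]
ee_rot: [-0.002, -0.044, 0.999, 0.0]
contact_force: [-0.5, 0.2, -1.8]
width: 0.0137
gripper_force: 109.2
clock: 3.88
position: [0.5351, -0.0238, 0.1836]
ee_rot: [-0.002, -0.043, 0.999, 0.001]
contact_force: [-0.1, 1.5, -2.5]
width: 0.0136
gripper_force: 109.2
clock: 4.3
position: [0.5338, -0.0225, 0.1575]
ee_rot: [-0.003, -0.339, 0.941, 0.002]
contact_force: [-0.2, 0.3, -2.8]
width: 0.0135
gripper_force: 109.2
clock: 4.55
position: [0.5349, -0.0224, 0.1592]
ee_rot: [-0.001, -0.391, 0.92, 0.001]
contact_force: [-0.3, -0.4, -1.6]
width: 0.0137
gripper_force: 109.2
pos [ 0.5349 -0.0224  0.1592] q [-0.172  0.289  1.734  0.     1.121 -2.547] F [-0.3 -0.4 -1.6] M [ 0.   -0.02  0.06] w 0.0137
tool delta [-0.0028 -0.0023 -0.0108]
xyaw -2.337509190206438
[[166. 223.]
 [161.  51.]
 [174. 252.]] [[273.23146103 214.61815807]
 [272.27534548 180.22990767]
 [274.82105113 220.46257883]]
```

View pics/j.png

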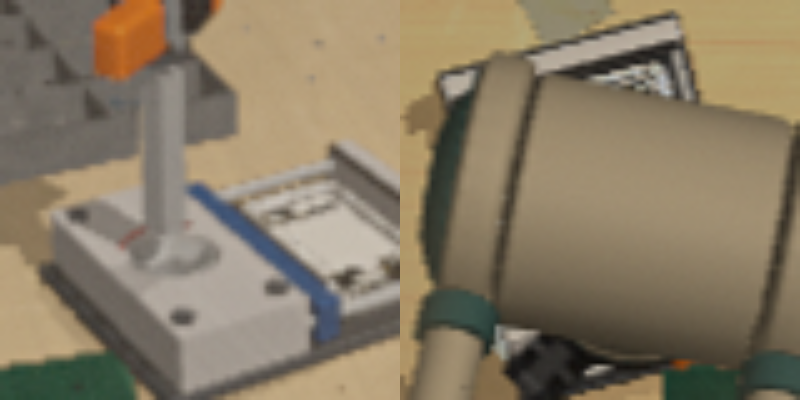

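Side crop: the shank tip is near (167,235) and the opening is centred near (175,250). Both match the projection. I'll move over the centre and lower.

```bash
python3 steer.py '[-0.0028,-0.0023,0,0,0,0,0.008,0,0,0,0.008,0,0,0,0,0,0,0,0,0]'
python3 steer.py '[0,0,0.002,0,0,0,0,0,0,0,0.002,0,0,0,0,0]'
python3 -c "
from h import *
rel(.5385,-.022,.135)"
```

```text
clock: 5.07
position: [0.5385, -0.022, 0.1438]
ee_rot: [-0.001, -0.393, 0.92, 0.001]
contact_force: [0.3, -0.5, -1.5]
width: 0.0134
gripper_force: 109.3
clock: 5.4
position: [0.5393, -0.0222, 0.1407]
ee_rot: [-0.0, -0.393, 0.92, 0.0]
contact_force: [0.4, 0.1, -3.1]
width: 0.0132
gripper_force: 109.3
pos [ 0.5393 -0.0222  0.1407] q [-0.17   0.312  1.753  0.     1.077 -2.548] F [ 0.4  0.1 -3.1] M [-0.02  0.05  0.02] w 0.0132
tool delta [0.0004 0.0007 0.0057]
xyaw -2.334447794154198
```

```bash
for i in 1; do :; done
python3 steer.py '[0,0,0.0015,0,0,0,0,0,0,0,0,0]' | sed -n 2,4p
python3 steer.py '[0,0,0.0015,0,0,0,0,0,0,0,0,0]'| sed -n 2,4p
python3 steer.py '[0,0,0.0015,0,0,0,0,0,0,0,0,0]'| sed -n 2,4p
python3 -c "
from h import *
rel(.5385,-.022,.135)"
```

```text
position: [0.5393, -0.0222, 0.1393]
ee_rot: [0.0, -0.393, 0.92, 0.0]
contact_force: [-0.2, -0.6, -2.2]
position: [0.5393, -0.0221, 0.1377]
ee_rot: [-0.0, -0.393, 0.92, 0.0]
contact_force: [-0.3, -0.9, -1.8]
position: [0.5392, -0.0219, 0.1363]
ee_rot: [-0.0, -0.393, 0.92, 0.0]
contact_force: [-1.3, -0.4, -1.9]
pos [ 0.5392 -0.0219  0.1363] q [-1.700e-01  3.160e-01  1.759e+00  1.000e-03  1.067e+00 -2.548e+00] F [-1.3 -0.4 -1.9] M [0.48 0.16 0.21] w 0.0125
tool delta [0.0005 0.0004 0.0013]
xyaw -2.334328410423976
```

```bash
python3 steer.py '[0,0,0.001,0,0,0,0,0,0,0,0,0]' | sed -n 2,5p
python3 -c "
from h import *
rel(.5385,-.022,.135)"
python3 steer.py '[0,0,0.001,0,0,0,0,0,0,0,0,0]'| sed -n 2,5p
python3 - <<'E'
from h import *
rel(.5385,-.022,.135)
s=grab("side")
cv2.imwrite("pics/k.png",cv2.resize(s["img"][160:250,230:320,::-1],(600,600)))
E
```

```text
position: [0.5393, -0.0218, 0.1351]
ee_rot: [0.0, -0.393, 0.92, 0.0]
contact_force: [-0.3, 1.5, -3.1]
width: 0.0125
pos [ 0.5393 -0.0218  0.1351] q [-1.700e-01  3.180e-01  1.761e+00  1.000e-03  1.064e+00 -2.548e+00] F [-0.3  1.5 -3.1] M [ 0.42 -0.11  0.21] w 0.0125
tool delta [0.0007 0.0004 0.0001]
xyaw -2.334458266198994
position: [0.5393, -0.022, 0.1342]
ee_rot: [0.0, -0.393, 0.92, 0.0]
contact_force: [-0.2, 1.8, -1.4]
width: 0.0118
pos [ 0.5393 -0.022   0.1342] q [-0.17   0.319  1.762  0.     1.061 -2.548] F [-0.2  1.8 -1.4] M [ 0.24  0.18 -0.07] w 0.0118
tool delta [ 0.0006  0.0006 -0.0008]
xyaw -2.334607055765024
```

View pics/k.png

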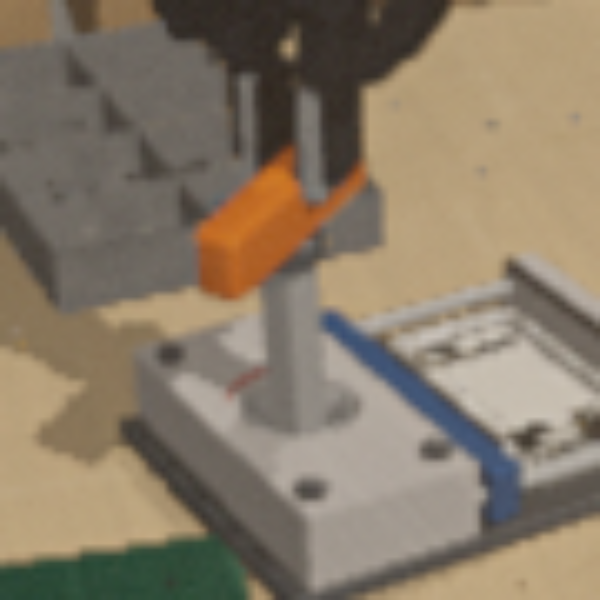

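Side crop: the shank is entering the round opening (centre about 300,405) and is well centred. I'll keep lowering gently.

```bash
python3 steer.py '[0,0,0.001,0,0,0,0,0,0,0,0,0]' - 80| sed -n '2p;4,5p'
python3 -c "
from h import *
rel(.5385,-.022,.135)"
python3 steer.py '[0,0,0.001,0,0,0,0,0,0,0,0,0]'| sed -n '2p;4,5p'
python3 -c "
from h import *
rel(.5385,-.022,.135)"
```

```text
position: [0.5394, -0.0221, 0.1332]
contact_force: [0.2, 1.6, -2.2]
width: 0.0127
pos [ 0.5394 -0.0221  0.1332] q [-0.17   0.319  1.763  0.     1.059 -2.548] F [ 0.2  1.6 -2.2] M [ 0.46 -0.26  0.06] w 0.0127
tool delta [ 0.0005  0.0007 -0.0018]
xyaw -2.334334688474824
position: [0.5394, -0.0221, 0.1322]
contact_force: [-0.6, 1.1, -2.3]
width: 0.0124
pos [ 0.5394 -0.0221  0.1322] q [-0.17   0.321  1.764  0.     1.057 -2.548] F [-0.6  1.1 -2.3] M [0.12 0.48 0.06] w 0.0124
tool delta [ 0.0005  0.0007 -0.0028]
xyaw -2.334547439573483
```

```bash
for k in a; do
python3 steer.py '[0,0,0.001,0,0,0,0,0,0,0,0,0]' | sed -n '2p;4,5p'
python3 steer.py '[0,0,0.001,0,0,0,0,0,0,0,0,0]'| sed -n '2p;4,5p'
python3 steer.py '[0,0,0.001,0,0,0,0,0,0,0,0,0]'| sed -n '2p;4,5p'
done
```

```text
position: [0.5394, -0.0221, 0.1312]
contact_force: [-0.0, 1.2, -0.7]
width: 0.0121
position: [0.5396, -0.0222, 0.1305]
contact_force: [0.7, 1.5, -0.2]
width: 0.012
position: [0.5402, -0.0223, 0.1302]
contact_force: [0.5, 1.5, 4.5]
width: 0.0124
```

```bash
cat > f.sh <<'E'
sed -n '2,5p' | tr '\n' ' '; echo
E
python3 steer.py '[0,0,0,0.05,0,0,0,0.05,0,0,0,0.05,0,0,0,0]'|bash f.sh
python3 steer.py '[0,0,0,0.05,0,0,0,0.05,0,0,0,0.05,0,0,0,0]'|bash f.sh
python3 steer.py '[0,0,0,0.05,0,0,0,0.05,0,0,0,0.05,0,0,0,0]'|bash f.sh
python3 -c "
from h import *
rel(.5385,-.022,.135)"
```

```text
position: [0.5403, -0.0223, 0.1302] ee_rot: [0.001, -0.322, 0.947, -0.001] contact_force: [0.6, 0.4, 4.1] width: 0.0121 
position: [0.5403, -0.0224, 0.1302] ee_rot: [0.001, -0.25, 0.968, -0.001] contact_force: [-0.0, 1.0, 4.3] width: 0.0122 
position: [0.5403, -0.0225, 0.1302] ee_rot: [0.001, -0.177, 0.984, -0.001] contact_force: [0.4, 1.8, 5.5] width: 0.0125 
pos [ 0.5403 -0.0225  0.1302] q [-0.17   0.323  1.767 -0.     1.049 -2.097] F [0.4 1.8 5.5] M [0.11 0.55 0.17] w 0.0125
tool delta [ 0.0015  0.0011 -0.0048]
xyaw -2.7853713998710226
```

```bash
python3 steer.py '[0,0,0,0.05,0,0,0,0.05,0,0,0,0.05,0,0,0,0]'|bash f.sh
python3 steer.py '[0,0,0,0.05,0,0,0,0.05,0,0,0,0.05,0,0,0,0]'|bash f.sh
python3 steer.py '[0,0,0,0.05,0,0,0,0.05,0,0,0,0.05,0,0,0,0]'|bash f.sh
python3 steer.py '[0,0,0,0.05,0,0,0,0.05,0,0,0,0.05,0,0,0,0]'|bash f.sh
python3 - <<'E'
from h import *
rel(.5385,-.022,.135)
s=grab("side")
cv2.imwrite("pics/k2.png",cv2.resize(s["img"][160:250,230:320,::-1],(600,600)))
E
```

```text
position: [0.5403, -0.0226, 0.1302] ee_rot: [0.001, -0.103, 0.995, -0.001] contact_force: [1.7, 0.7, 5.6] width: 0.0123 
position: [0.5403, -0.0227, 0.1302] ee_rot: [0.001, -0.028, 1.0, -0.001] contact_force: [0.6, -0.2, 4.6] width: 0.0124 
position: [0.5403, -0.0227, 0.1302] ee_rot: [0.001, 0.047, 0.999, -0.001] contact_force: [1.6, -0.7, 6.1] width: 0.0122 
position: [0.5402, -0.0228, 0.1302] ee_rot: [0.001, 0.121, 0.993, -0.001] contact_force: [-1.3, 0.1, 5.7] width: 0.0123 
pos [ 0.5402 -0.0228  0.1302] q [-1.700e-01  3.230e-01  1.767e+00 -1.000e-03  1.049e+00 -1.497e+00] F [-1.3  0.1  5.7] M [0.08 0.21 0.2 ] w 0.0123
tool delta [ 0.0019  0.0004 -0.0048]
xyaw 2.898056714298639
```

View pics/k2.png

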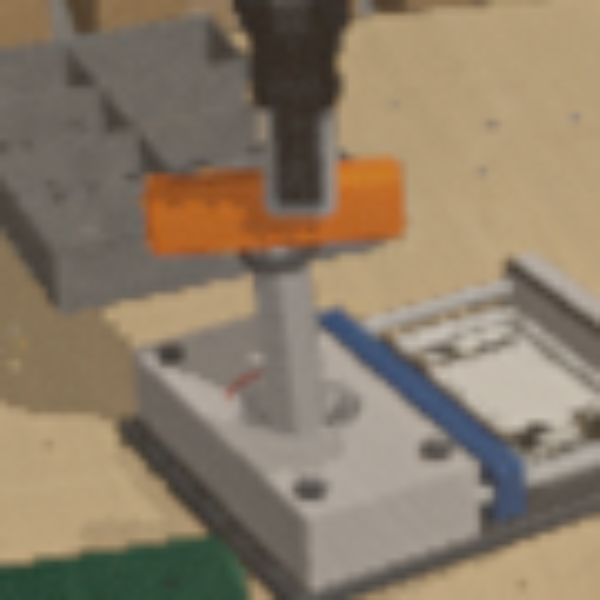

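Side crop: the bar is horizontal at (147–405, 205), and the shank (263–325) sits about 2 mm left of the opening centre (300). Before going on, I'll check whether the jaw moved, meaning the screw was dragged.

Run:
```python
import cv2,numpy as np
a0=cv2.imread("pics/side0.png")[160:250,230:320];a0=cv2.resize(a0,(600,600))
for n,a in(("0",a0),("k",cv2.imread("pics/k.png")),("k2",cv2.imread("pics/k2.png"))):
    b=a.astype(int);m=(b[...,0]-b[...,2]>35)&(b[...,0]>80);m[:,:370]=0;m[:300]=0;m[520:]=0
    ys,xs=np.nonzero(m);print(n,m.sum(),xs.mean().round(2),ys.mean().round(2))
    g=cv2.cvtColor(a,cv2.COLOR_BGR2GRAY)
    print(cv2.phaseCorrelate(cv2.cvtColor(a0,cv2.COLOR_BGR2GRAY)[330:520,380:530].astype(np.float32),g[330:520,380:530].astype(np.float32)))
```

```text
0 3430 448.32 423.15
((-1.4210854715202004e-14, -2.842170943040401e-14), 0.9999999999844869)
k 3756 449.94 425.52
((-0.017568244949757172, 0.028506668882258168), 0.9348818675676982)
k2 4261 451.94 421.46
((-0.02195893451320785, -0.030928690468002173), 0.8184172964096069)
```

Run:
```python
import cv2,numpy as np
from h import grab
a0=cv2.imread("pics/side0.png")[160:250,230:320];a0=cv2.resize(a0,(600,600))
n=np.array([.622,-.783]);t=np.array([.783,.622]);c=np.array([430,410.])
S,T=np.meshgrid(np.arange(-45,46,5),np.arange(-45,70))
mx=(c[0]+S*n[0]+T*t[0]).astype(np.float32);my=(c[1]+S*n[1]+T*t[1]).astype(np.float32)
for k,a in(("0",a0),("k",cv2.imread("pics/k.png")),("k2",cv2.imread("pics/k2.png"))):
    r=cv2.remap(a,mx,my,cv2.INTER_LINEAR).astype(float).mean(0);print(k,(r[:,0]-r[:,2]).round(0).astype(int),r[:,1].round(0).astype(int))
```

```text
0 [-19 -18 -18 -17 -18 -19 -15   3  30  47  49  43  20 -10 -22 -22 -22 -22
 -22] [159 153 147 145 147 152 148 126  97  85  83  81  82 107 148 170 171 171
 171]
k [-19 -18 -18 -18 -18 -19 -15   2  32  49  51  45  22  -9 -22 -22 -22 -23
 -22] [163 158 151 149 151 155 152 129  99  87  86  83  82 106 149 174 176 176
 176]
k2 [-19 -18 -18 -17 -18 -19 -17  -6  20  42  49  50  43  20 -11 -23 -23 -23
 -22] [161 156 150 147 150 154 149 124  91  82  86  86  82  82 105 143 169 176
 175]
```

The jaw edge moved by about 2 mm, so the key is already partway in the hexagon and has driven the screw. It is bound at the clockwise end of its play. I'll turn back about half the play and press it down.

```bash
python3 steer.py '[0,0,0,-0.05,0,0,0,-0.05,0,0,0,-0.05,0,0,0,0]'|bash f.sh
python3 steer.py '[0,0,0.001,0,0,0,0,0,0,0,0,0]'|bash f.sh
python3 -c "
from h import *
rel(.5400,-.022,.115)"
```

```text
position: [0.5392, -0.0227, 0.1305] ee_rot: [0.0, 0.045, 0.999, -0.001] contact_force: [-2.1, -0.7, 9.8] width: 0.0122 
position: [0.5397, -0.0228, 0.1305] ee_rot: [0.001, 0.046, 0.999, -0.001] contact_force: [-2.4, 0.5, 14.0] width: 0.012 
pos [ 0.5397 -0.0228  0.1305] q [-1.700e-01  3.220e-01  1.767e+00 -1.000e-03  1.050e+00 -1.648e+00] F [-2.4  0.5 14. ] M [ 0.02  0.73 -0.02] w 0.012
tool delta [-0.0002  0.0008  0.0155]
xyaw 3.0494160134079853
```

```bash
python3 steer.py '[0,0,-0.001,0,0,0,-0.001,0,0,0,0,0]'|bash f.sh
python3 - <<'E'
from h import *
s=grab("side");S,M=tool();p=S["position"];print(p)
cv2.imwrite("pics/side_n.png",s["img"][:,:,::-1])
a=np.arctan2(M[1,0],M[0,0])
d0=dict(s);d0["img"]=cv2.imread("pics/side0.png")[:,:,::-1]
def ft(d,box,yaw,p0):
    h=cv2.cvtColor(np.ascontiguousarray(d["img"]),cv2.COLOR_RGB2HSV).astype(int);m=(h[...,0]>=3)&(h[...,0]<=19)&(h[...,1]>170)&(h[...,2]>90)
    x0,y0,x1,y1=box;o=np.zeros(m.shape,np.uint8);o[y0:y1,x0:x1]=m[y0:y1,x0:x1]
    o=cv2.morphologyEx(o,cv2.MORPH_CLOSE,np.ones((7,13),np.uint8))
    print(o.sum())
    # fit dx (world x) and zb, y fixed
    best=[]
    for x in np.arange(-.006,.0061,.001):
        for z in np.arange(-.012,.0121,.001):
            P=B@R.from_euler("z",yaw).as_matrix().T+[p0[0]+x,p0[1],p0[2]+z]
            hl=cv2.convexHull(proj(d,P).astype(np.float32)).reshape(-1,2)
            im=np.zeros((1680,2240),np.uint8);cv2.fillConvexPoly(im,np.round(((hl+.5)*4-.5)*16).astype(np.int32),1,shift=4)
            A=cv2.resize(im.astype(np.float32),(560,420),interpolation=cv2.INTER_AREA)
            best.append((np.abs(A-o).sum(),x,z))
    best.sort();print([tuple(np.round(b,4).tolist()) for b in best[:4]])
ft(d0,(165,145,210,168),.08,(.3718,.2211,.006))
ft(s,(240,160,320,205),a,(p[0],p[1],.020))
g=cv2.cvtColor(s["img"],cv2.COLOR_RGB2GRAY);g0=cv2.imread("pics/side0.png",0)
for r in(205,210,214,218,221):print(r,g[r,262:292])
for r in(217,219,221,223):print(r,g0[r,258:292])
E
```

```text
position: [0.5389, -0.0225, 0.1306] ee_rot: [-0.0, 0.046, 0.999, -0.0] contact_force: [-1.5, -0.1, 6.4] width: 0.0121 
[ 0.53899845 -0.02251084  0.13060693]
311
[(82.5, 0.0, 0.0), (82.8125, 0.0, 0.001), (83.0, -0.001, 0.001), (83.3125, -0.001, 0.0)]
403
[(186.625, -0.006, -0.011), (187.5, -0.006, -0.012), (196.1875, -0.006, -0.01), (196.5, -0.005, -0.012)]
205 [163 161 162 164 165 153 110 122 126 123 127 138 140 141 147 163 169 165
 154 157 165 166 165 166 167 166 162 162 158 150]
210 [125 123 123 123 122 118 112 117 124 123 125 131 142 140 142 152 164 141
  92  75  79  81  83 100 112 100 115 153 170 171]
214 [125 122 124 123 130 147 136 110 121 123 124 125 134 139 137 145 161 169
 171 170 170 147 103  74  78  85  81  78  77  70]
218 [161 146 109 108 113 116 110 105 115 123 122 124 129 141 140 141 142 144
 141 140 148 166 173 172 173 170 147 104  77  82]
221 [170 171 170 161 128 100 103 106 109 124 123 122 125 134 141 139 142 137
 113 111 121 119 160 170 169 170 171 171 170 155]
217 [166 165 166 166 167 166 156 130 129 148 161 166 161 164 165 163 160 152
 145 148 142 138 144 152 163 169 169 167 161 145  98  81  77  81]
219 [168 170 166 165 166 155 138 157 159 149 155 161 163 163 162 162 152 152
 152 152 153 148 136 121 124 138 159 168 168 169 167 150 108  82]
221 [118 150 168 168 167 166 166 159 141 135 154 165 165 165 164 151 143 139
 145 149 147 133 110 111 118 119 153 166 167 166 168 169 167 152]
223 [ 99 100 119 149 168 168 167 164 153 133 131 141 144 136 130 131 124 117
 117 120 117 111 130 136 147 159 165 166 165 164 165 167 168 167]
```

Run:
```python
from h import *
s=grab("side")
for zb in(.0193,.0235):
    P=B@R.from_euler("z",2.898).as_matrix().T+[.5402,-.0228,zb]
    q=((proj(s,P)-[230,160]+.5)*6.667-.5).round(0);print(zb,q.min(0),q.max(0));print(q.tolist())
q=((proj(s,np.array([[.5402,-.0228,.034],[.5402,-.0228,.029],[.5402,-.0228,.10]]))-[230,160]+.5)*6.667-.5);print(q)
a=cv2.imread("pics/k2.png");b=a.astype(int);m=(b[...,2]-b[...,0]>110)
ys,xs=np.nonzero(m[150:280,120:430]);print(xs.min()+120,xs.max()+120,ys.min()+150,ys.max()+150)
for x in(160,200,230,350,380,400):
    c=np.nonzero(m[150:280,x])[0]+150;print(x,c.min(),c.max())
```

```text
0.0193 [167. 126.] [434. 223.]
[[432.0, 197.0], [433.0, 126.0], [434.0, 220.0], [434.0, 149.0], [174.0, 200.0], [170.0, 129.0], [171.0, 223.0], [167.0, 152.0]]
0.0235 [166. 113.] [434. 211.]
[[432.0, 184.0], [433.0, 113.0], [434.0, 208.0], [434.0, 136.0], [173.0, 188.0], [169.0, 117.0], [170.0, 211.0], [166.0, 139.0]]
[[307.40331664 406.46475216]
 [307.73036091 419.82822406]
 [302.89965708 222.43912458]]
148 403 158 252
160 180 251
200 187 250
230 184 247
350 161 237
380 158 236
400 175 231
```

The measured bar pose shows the key has crept down in the grip. The fingertips now hold only the top of the bar, the key is already deep in the socket, and it leans slightly. I'll release, let it settle and look from above.

```bash
python3 steer.py '[0,0,0,0,0,0,0,0,0,0,0,0,0,0,0,0]' 0.05 60|bash f.sh
python3 steer.py '[0,0,-0.01,0,0,0,-0.02,0,0,0,-0.03,0,0,0,0,0,0,0,0,0]'|bash f.sh
python3 - <<'E'
from h import *
s=grab("side");rel(.538,-.022,.115)
cv2.imwrite("pics/side_r.png",s["img"][:,:,::-1])
c=cv2.resize(s["img"][160:250,230:320,::-1],(600,600),interpolation=cv2.INTER_CUBIC);cv2.imwrite("pics/r.png",c)
for zb in(.004,.024):
    P=B@R.from_euler("z",3.05).as_matrix().T+[.538,-.022,zb]
    print(zb,((proj(s,P)-[230,160]+.5)*6.667-.5).round(0).tolist())
E
```

```text
position: [0.5394, -0.0222, 0.1299] ee_rot: [-0.0, 0.046, 0.999, 0.0] contact_force: [-0.5, -1.1, 0.2] width: 0.05 
position: [0.5408, -0.0224, 0.1927] ee_rot: [0.003, 0.046, 0.999, -0.0] contact_force: [-0.0, -0.6, -0.1] width: 0.05 
pos [ 0.5397 -0.0222  0.1913] q [-0.17   0.266  1.681  0.     1.193 -1.648] F [-0.1  0.6 -1.4] M [-0.01  0.02 -0.03] w 0.0502
tool delta [0.0018 0.     0.0763]
xyaw 3.0488313138735106
0.004 [[419.0, 232.0], [419.0, 163.0], [428.0, 255.0], [428.0, 185.0], [165.0, 253.0], [161.0, 183.0], [170.0, 277.0], [166.0, 206.0]]
0.024 [[419.0, 174.0], [419.0, 104.0], [428.0, 197.0], [428.0, 125.0], [162.0, 195.0], [158.0, 124.0], [167.0, 218.0], [163.0, 146.0]]
```

View pics/r.png

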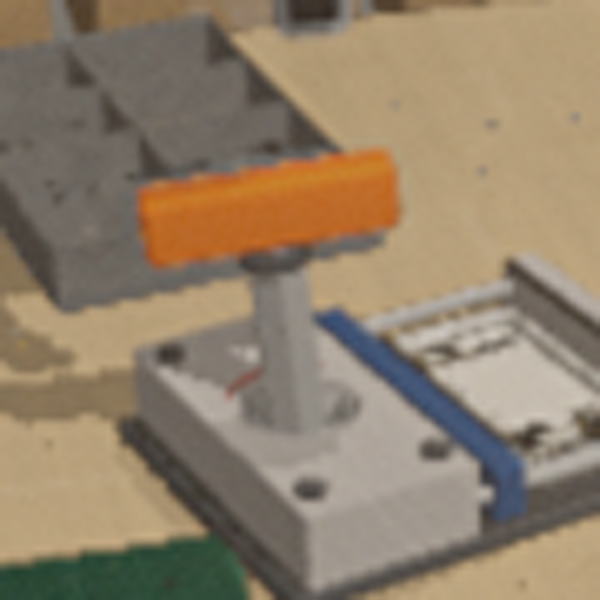

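Side crop: the key stands by itself in the socket. The bar's corners are about (140,188), (390,152), (395,228) and (150,265), and it leans a few degrees toward −x. I'll fit the lean and yaw.

```bash
cat >> h.py <<'E'
def lean(s,x0=.538,y0=-.022,yaw0=3.05,box=(240,160,320,205)):
    b=s["img"].astype(int);m=(b[...,0]-b[...,2]>95);o=np.zeros(m.shape,np.float32);x,y,X,Y=box;o[y:Y,x:X]=m[y:Y,x:X];
    def cost(p,zb):
        Rm=R.from_rotvec([p[0],p[1],0]).as_matrix()@R.from_euler("z",p[2]).as_matrix()
        P=B@Rm.T+[x0,y0,zb];hl=cv2.convexHull(proj(s,P).astype(np.float32)).reshape(-1,2)
        im=np.zeros((1680,2240),np.uint8);cv2.fillConvexPoly(im,np.round(((hl+.5)*4-.5)*16).astype(np.int32),1,shift=4)
        return np.abs(cv2.resize(im.astype(np.float32),(560,420),interpolation=cv2.INTER_AREA)-o).sum()/o.sum()
    for zb in(.004,.007,.010,.014,.020):
        i=np.array([0,-.05,yaw0]);r=minimize(cost,i,args=(zb,),method="Nelder-Mead",options=dict(initial_simplex=i+np.vstack([np.zeros(3),np.diag([.06,-.06,.2])]),xatol=1e-4))
        print(zb,"rotvec",r.x.round(3),"cost",round(r.fun,3),"bar centre",(np.array([x0,y0,zb])+R.from_rotvec([r.x[0],r.x[1],0]).apply([0,0,.097])).round(4))
E
python3 -c "
from h import *
lean(grab('side'))"
```

```text
0.004 rotvec [-0.155 -0.049  3.168] cost 0.149 bar centre [ 0.5332 -0.007   0.0997]
0.007 rotvec [-0.092 -0.065  3.081] cost 0.185 bar centre [ 0.5317 -0.0131  0.1034]
0.01 rotvec [-0.025 -0.084  3.063] cost 0.214 bar centre [ 0.5299 -0.0195  0.1066]
0.014 rotvec [ 0.052 -0.102  3.046] cost 0.245 bar centre [ 0.5281 -0.0271  0.1104]
0.02 rotvec [ 0.158 -0.117  3.038] cost 0.282 bar centre [ 0.5267 -0.0372  0.1151]
```

```bash
python3 steer.py '[0.0083,0.0063,0,0,0,0,0.03,0,0,0,0.03,0,0,0,0.014,0,0,0,0,0]'|bash f.sh
python3 steer.py '[0,0,0,0,0,0,0,0,0,0,0,0,0,0,0,0,0,0,0,0]' 0.0 40|bash f.sh
python3 -c "
from h import *
rel(.538,-.022,.115)
lean(grab('side'))"
```

```text
position: [0.5274, -0.014, 0.1121] ee_rot: [-0.005, 0.046, 0.999, 0.001] contact_force: [-1.3, -0.6, -0.6] width: 0.0497 
position: [0.5324, -0.0161, 0.1175] ee_rot: [0.001, 0.046, 0.999, -0.001] contact_force: [-0.5, -3.8, 1.5] width: 0.0157 
pos [ 0.5324 -0.0161  0.1175] q [-0.16   0.326  1.801 -0.002  1.012 -1.637] F [-0.5 -3.8  1.5] M [-0.89  0.03 -0.06] w 0.0157
tool delta [-0.0061 -0.0053  0.0025]
xyaw 3.0494198127159224
0.004 rotvec [-0.245 -0.01   3.115] cost 0.71 bar centre [0.537  0.0015 0.0981]
0.007 rotvec [-0.155 -0.029  3.057] cost 0.785 bar centre [ 0.5352 -0.007   0.1028]
0.01 rotvec [-0.082 -0.042  3.023] cost 0.844 bar centre [ 0.534  -0.0141  0.1066]
0.014 rotvec [-3.000e-03 -6.000e-02  3.016e+00] cost 0.905 bar centre [ 0.5322 -0.0217  0.1108]
0.02 rotvec [ 0.107 -0.08   3.028] cost 0.969 bar centre [ 0.5303 -0.0324  0.1161]
```

```bash
python3 steer.py '[-0.003,-0.0027,0,0,-0.003,-0.0027,0,0,0,0,0,0,0,0,0,0]'|bash f.sh
python3 -c "
from h import *
rel(.5385,-.022,.115)"
python3 steer.py '[0,0,0.001,0,0,0,0.001,0,0,0,0,0,0,0,0,0]' - 80|bash f.sh
python3 -c "
from h import *
rel(.5385,-.022,.115)"
```

```text
position: [0.5366, -0.021, 0.1172] ee_rot: [-0.001, 0.047, 0.999, 0.0] contact_force: [-2.7, -1.2, 8.8] width: 0.0153 
pos [ 0.5366 -0.021   0.1172] q [-1.690e-01  3.330e-01  1.789e+00  1.000e-03  1.020e+00 -1.647e+00] F [-2.7 -1.2  8.8] M [-0.38  0.72 -0.02] w 0.0153
tool delta [-0.002  -0.0009  0.0022]
xyaw 3.0483002773180465
position: [0.5369, -0.021, 0.1172] ee_rot: [0.0, 0.046, 0.999, 0.0] contact_force: [-5.3, -0.9, 19.1] width: 0.0144 
pos [ 0.5369 -0.021   0.1172] q [-1.690e-01  3.330e-01  1.790e+00  1.000e-03  1.019e+00 -1.647e+00] F [-5.3 -0.9 19.1] M [-0.34  1.39 -0.04] w 0.0144
tool delta [-0.0017 -0.0009  0.0022]
xyaw 3.048640805827055
```

```bash
python3 steer.py '[0,0,-0.0018,0.04,0,0,0,0.04,0,0,0,0.04,0,0,0,0]'|bash f.sh
python3 steer.py '[0,0,0.001,0.04,0,0,0,0.04,0,0,0,0.0,0,0,0,0]'|bash f.sh
python3 -c "
from h import *
rel(.5385,-.022,.115)
s=grab('side');cv2.imwrite('pics/side_t.png',s['img'][:,:,::-1])
b=s['img'].astype(int);m=(b[...,0]-b[...,2]>95);m[205:]=0;m[:170]=0;m[:,:240]=0;m[:,320:]=0
ys,xs=np.nonzero(m);print(xs.min(),xs.max(),ys.min(),ys.max())
for x in range(xs.min(),xs.max()+1,3):
    c=np.nonzero(m[:,x])[0];print(x,c.min() if len(c) else 0,c.max() if len(c) else 0,end=';')
a=tool()[1];yaw=np.arctan2(a[1,0],a[0,0])
for zb in(.004,.010):
    P=B@R.from_euler('z',yaw).as_matrix().T+[.538,-.022,zb];print(zb,proj(s,P).round(1).tolist())
"
```

```text
position: [0.5364, -0.0207, 0.1173] ee_rot: [-0.001, 0.107, 0.994, 0.0] contact_force: [-3.5, -0.2, 9.1] width: 0.0146 
position: [0.5365, -0.0208, 0.1172] ee_rot: [-0.0, 0.146, 0.989, 0.0] contact_force: [-4.1, -1.4, 15.4] width: 0.0139 
pos [ 0.5365 -0.0208  0.1172] q [-1.690e-01  3.330e-01  1.790e+00  1.000e-03  1.020e+00 -1.447e+00] F [-4.1 -1.4 15.4] M [-0.24  1.26  0.07] w 0.0139
tool delta [-0.0023 -0.0006  0.0022]
xyaw 2.8486214965570604
254 292 184 196
254 187 194;257 186 196;260 186 195;263 186 196;266 190 195;269 0 0;272 0 0;275 0 0;278 185 195;281 184 196;284 184 196;287 184 196;290 184 196;0.004 [[293.5, 196.1], [293.5, 185.7], [293.3, 199.7], [293.3, 189.2], [255.1, 195.6], [254.6, 185.3], [254.3, 199.3], [253.7, 188.8]]
0.01 [[293.5, 193.5], [293.5, 183.0], [293.3, 197.1], [293.3, 186.5], [255.0, 193.1], [254.4, 182.6], [254.1, 196.7], [253.6, 186.1]]
```

```bash
python3 steer.py '[0.0015,-0.0006,-0.001,0,0,0,0,0,0,0,0,0,0,0,0,0]'|bash f.sh
python3 steer.py '[0,0,0,0.04,0,0,0,0.04,0,0,0,0.04,0,0,0,0]'|bash f.sh
python3 -c "
from h import *
rel(.5365,-.021,.115)"
python3 steer.py '[0,0,0,0.04,0,0,0,0.04,0,0,0,0.04,0,0,0,0]'|bash f.sh
python3 -c "
from h import *
rel(.5365,-.021,.115)"
```

```text
position: [0.5358, -0.0208, 0.1173] ee_rot: [0.0, 0.146, 0.989, 0.001] contact_force: [-1.9, -0.7, 9.9] width: 0.0143 
position: [0.5359, -0.0206, 0.1173] ee_rot: [0.0, 0.206, 0.979, 0.001] contact_force: [-1.8, -0.5, 8.6] width: 0.0144 
pos [ 0.5359 -0.0206  0.1173] q [-0.169  0.331  1.792  0.002  1.017 -1.327] F [-1.8 -0.5  8.6] M [-0.02  0.52  0.11] w 0.0144
tool delta [-0.0007 -0.0001  0.0023]
xyaw 2.727252182728945
position: [0.536, -0.0204, 0.1173] ee_rot: [0.0, 0.264, 0.965, 0.001] contact_force: [-1.9, 0.5, 8.0] width: 0.0144 
pos [ 0.536  -0.0204  0.1173] q [-0.169  0.331  1.792  0.002  1.017 -1.207] F [-1.9  0.5  8. ] M [0.17 0.44 0.1 ] w 0.0144
tool delta [-0.0007 -0.0002  0.0023]
xyaw 2.6071194570651857
```

The screw turns, but I need the key's real depth. I'll probe the bar's top with shut fingertips: seated, contact should come at TCP z ≈ 0.135.

```bash
python3 steer.py '[0,0,-0.001,0,0,0,0,0,0,0,0,0,0,0,0,0]' 0.05 40|bash f.sh
python3 steer.py '[0,0,-0.02,0,0,0,-0.02,0,0,0,0,0,0,0,0,0]'|bash f.sh
python3 steer.py '[0,0,0,0,0,0,0,0,0,0,0,0,0,0,0,0,0,0,0,0]' 0.0|bash f.sh
python3 steer.py '[0,0,0.005,0,0,0,0.003,0,0,0,0,0,0,0,0,0]'|bash f.sh
python3 -c "
from h import *
rel(.5365,-.021,.145)"
```

```text
position: [0.5355, -0.021, 0.1168] ee_rot: [-0.0, 0.263, 0.965, 0.0] contact_force: [-0.1, 0.5, 0.2] width: 0.0498 
position: [0.5363, -0.0212, 0.1578] ee_rot: [0.001, 0.263, 0.965, 0.0] contact_force: [-0.4, -0.6, -0.5] width: 0.05 
position: [0.5352, -0.0211, 0.1565] ee_rot: [-0.001, 0.263, 0.965, 0.0] contact_force: [-0.7, 0.3, -0.2] width: -0.0001 
position: [0.5352, -0.0211, 0.1486] ee_rot: [-0.0, 0.263, 0.965, 0.0] contact_force: [0.5, -0.1, 0.1] width: -0.0002 
pos [ 0.5352 -0.0211  0.1486] q [-0.169  0.299  1.75   0.     1.093 -1.208] F [ 0.5 -0.1  0.1] M [-0.04 -0.   -0.03] w -0.0002
tool delta [-0.001   0.0007  0.0036]
xyaw 2.6088257843058504
```

```bash
python3 steer.py '[0,0,0.003,0,0,0,0,0,0,0,0,0]'|bash f.sh
python3 steer.py '[0,0,0.003,0,0,0,0,0,0,0,0,0]'|bash f.sh
python3 steer.py '[0,0,0.002,0,0,0,0,0,0,0,0,0]'|bash f.sh
python3 steer.py '[0,0,0.002,0,0,0,0,0,0,0,0,0]'|bash f.sh
```

```text
position: [0.5354, -0.0212, 0.146] ee_rot: [-0.0, 0.263, 0.965, 0.0] contact_force: [0.2, -0.3, -0.1] width: -0.0003 
position: [0.5354, -0.0212, 0.1429] ee_rot: [-0.0, 0.263, 0.965, 0.0] contact_force: [-0.2, -0.2, 0.2] width: 0.0001 
position: [0.5355, -0.0212, 0.141] ee_rot: [-0.0, 0.263, 0.965, 0.0] contact_force: [0.3, 0.8, -0.0] width: 0.0001 
position: [0.5357, -0.0212, 0.1392] ee_rot: [0.0, 0.263, 0.965, 0.0] contact_force: [0.8, -0.6, 0.7] width: 0.0
```

```bash
python3 steer.py '[0,0,0.001,0,0,0,0,0,0,0,0,0]'|bash f.sh
python3 steer.py '[0,0,0.001,0,0,0,0,0,0,0,0,0]'|bash f.sh
python3 steer.py '[0,0,0.001,0,0,0,0,0,0,0,0,0]'|bash f.sh
python3 -c "
from h import *
rel(.5365,-.021,.135)"
```

```text
position: [0.5363, -0.0214, 0.139] ee_rot: [0.001, 0.263, 0.965, 0.0] contact_force: [-0.5, 0.2, 4.9] width: -0.0 
position: [0.5369, -0.0215, 0.139] ee_rot: [0.002, 0.263, 0.965, 0.0] contact_force: [0.3, 0.2, 10.3] width: -0.0 
position: [0.5374, -0.0216, 0.139] ee_rot: [0.003, 0.263, 0.965, 0.0] contact_force: [-2.1, -0.3, 13.8] width: -0.0001 
pos [ 0.5374 -0.0216  0.139 ] q [-0.169  0.308  1.764 -0.     1.064 -1.208] F [-2.1 -0.3 13.8] M [-0.08  0.24  0.03] w -0.0001
tool delta [0.0011 0.0001 0.004 ]
xyaw 2.608919873633832
```

```bash
python3 steer.py '[0,0,-0.02,0,0,0,-0.02,0,0,0,-0.01,0,0,0,0,0]'
python3 -c "
from h import *
t=grab('top');p=back(t,245,262,0);print(p);rel(p[0],p[1],.05)"
```

```text
clock: 18.88
position: [0.537, -0.0214, 0.1884]
ee_rot: [0.003, 0.263, 0.965, 0.0]
contact_force: [-0.1, 1.0, 0.0]
width: -0.0001
gripper_force: 0.0
[0.42119923 0.07351926 0.        ]
pos [ 0.5361 -0.0213  0.1869] q [-0.169  0.264  1.695  0.     1.18  -1.207] F [-0.4 -0.2  0.5] M [ 0.01 -0.03 -0.02] w 0.0006
tool delta [0.1474 0.0232 0.1366]
xyaw 2.6088168077127922
```

```bash
python3 steer.py '[0.037,0.006,0,0,0.037,0.006,0,0,0.037,0.006,0,0,0.036,0.005,0.03,0,0,0,0.04,0]'|bash f.sh
python3 steer.py '[0,0,0.04,0,0,0,0.03,0,0,0,0.013,0,0,0,0,0,0,0,0,0]'|bash f.sh
python3 steer.py '[0,0,0.003,0,0,0,0.003,0,0,0,0,0]'|bash f.sh
python3 steer.py '[0,0,0.002,0,0,0,0,0,0,0,0,0]'|bash f.sh
```

```text
position: [0.4197, 0.0734, 0.1203] ee_rot: [0.0, 0.262, 0.965, 0.001] contact_force: [0.7, -0.8, -1.3] width: 0.0004 
position: [0.4226, 0.0707, 0.0354] ee_rot: [-0.002, 0.263, 0.965, -0.0] contact_force: [-0.5, -0.5, 0.1] width: -0.0002 
position: [0.4244, 0.0706, 0.031] ee_rot: [0.001, 0.263, 0.965, 0.0] contact_force: [-0.1, -0.1, 0.5] width: -0.0002 
position: [0.4241, 0.0707, 0.0289] ee_rot: [0.0, 0.263, 0.965, 0.0] contact_force: [-0.1, 0.1, -1.0] width: 0.0001
```

```bash
python3 steer.py '[0,0,0.002,0,0,0,0,0,0,0,0,0]'|bash f.sh
python3 steer.py '[0,0,0.0015,0,0,0,0,0,0,0,0,0]'|bash f.sh
python3 steer.py '[0,0,0.001,0,0,0,0,0,0,0,0,0]'|bash f.sh
python3 steer.py '[0,0,0.001,0,0,0,0,0,0,0,0,0]'|bash f.sh
python3 steer.py '[0,0,0.001,0,0,0,0,0,0,0,0,0]'|bash f.sh
```

```text
position: [0.4239, 0.0707, 0.0266] ee_rot: [-0.0, 0.263, 0.965, 0.0] contact_force: [-0.2, 1.1, 1.3] width: -0.0002 
position: [0.4238, 0.0707, 0.025] ee_rot: [-0.0, 0.263, 0.965, 0.0] contact_force: [0.2, -0.8, -0.3] width: 0.0002 
position: [0.4238, 0.0707, 0.024] ee_rot: [-0.0, 0.263, 0.965, 0.0] contact_force: [0.0, -0.3, 0.4] width: 0.0 
position: [0.4238, 0.0707, 0.023] ee_rot: [-0.0, 0.263, 0.965, 0.0] contact_force: [0.2, 0.3, -0.4] width: -0.0002 
position: [0.4239, 0.0707, 0.0221] ee_rot: [0.0, 0.263, 0.965, 0.0] contact_force: [-1.0, -0.4, 0.9] width: 0.0001
```

The fingertip length of 22 mm is confirmed. The bar top sits at about 0.117, so the key is bound 3–4 mm above the floor. With the arm out of the way, I'll fit the key's lean from both cameras.

```bash
python3 steer.py '[0,0,-0.03,0,0,0,-0.04,0,0,0,-0.04,0,0,0,-0.04,0,0,0,0,0]' 0.05|bash f.sh
cat >> h.py <<'E'
def full(ds,boxes,p0):
    os=[]
    for d,(x,y,X,Y) in zip(ds,boxes):
        b=d["img"].astype(float);w=np.clip((b[...,0]-b[...,2]-60)/80,0,1);o=np.zeros(w.shape,np.float32);o[y:Y,x:X]=w[y:Y,x:X];os.append(o)
    def cost(p):
        Rm=R.from_rotvec([p[3],p[4],0]).as_matrix()@R.from_euler("z",p[5]).as_matrix();P=(B-[0,0,.097])@Rm.T+p[:3];e=0
        for d,o in zip(ds,os):
            hl=cv2.convexHull(proj(d,P).astype(np.float32)).reshape(-1,2);im=np.zeros((1680,2240),np.uint8)
            cv2.fillConvexPoly(im,np.round(((hl+.5)*4-.5)*16).astype(np.int32),1,shift=4)
            e+=np.abs(cv2.resize(im.astype(np.float32),(560,420),interpolation=cv2.INTER_AREA)-o).sum()/o.sum()
        return e
    p=np.array(p0,float)
    for k in range(3): p=minimize(cost,p,method="Nelder-Mead",options=dict(initial_simplex=p+np.vstack([np.zeros(6),np.diag([.004,.004,.004,.05,.05,.1])]),xatol=1e-5,maxiter=400)).x
    ax=R.from_rotvec([p[3],p[4],0]).apply([0,0,1]);print("centre",p[:3].round(4),"tilt",p[3:5].round(3),"yaw",p[5].round(3),"cost",round(cost(p),3),"low end",(p[:3]-.097*ax).round(4),[o.sum() for o in os])
E
python3 - <<'E'
from h import *
t=grab("top");s=grab("side")
full([t,s],[(255,185,310,235),(240,160,320,205)],[.533,-.018,.103,0,-.05,2.61])
cv2.imwrite("pics/top_n.png",t["img"][:,:,::-1]);cv2.imwrite("pics/side_n2.png",s["img"][:,:,::-1])
rel(.533,-.018,.16)
E
```

```text
position: [0.4287, 0.0708, 0.1791] ee_rot: [0.007, 0.263, 0.965, 0.002] contact_force: [1.1, -0.0, -0.9] width: 0.05 
centre [ 0.538  -0.0213  0.1058] tilt [-0.001 -0.042] yaw 2.613 cost 0.524 low end [ 0.5421 -0.0214  0.0089] [np.float32(252.45001), np.float32(446.1)]
pos [0.4249 0.0707 0.1738] q [ 0.003  0.121  1.922  0.     1.093 -1.035] F [-0.1 -0.2 -0.1] M [-0.01  0.05  0.04] w 0.0499
tool delta [-0.1381 -0.0215  0.0143]
xyaw 2.6088673177847883
```

```bash
python3 steer.py '[-0.036,-0.00545,0,0,-0.036,-0.00545,0,0,-0.036,-0.00545,0,0,-0.036,-0.00545,0,0,0,0,0,0]'|bash f.sh
python3 -c "
from h import *
rel(.538,-.0213,.12)"
```

```text
position: [0.5419, -0.0254, 0.1701] ee_rot: [0.002, 0.265, 0.964, -0.001] contact_force: [0.4, 0.0, -0.2] width: 0.05 
pos [ 0.5419 -0.0254  0.1701] q [-0.174  0.287  1.708 -0.002  1.144 -1.208] F [ 0.4  0.  -0.2] M [-0.    0.01 -0.  ] w 0.05
tool delta [0.0056 0.0016 0.0501]
xyaw 2.605990488712058
```

```bash
python3 steer.py '[0,0,0.02,0,0,0,0.02,0,0,0,0.007,0,0,0,0,0,0,0,0,0]'|bash f.sh
python3 -c "
from h import *
rel(.538,-.0213,.12)"
```

```text
position: [0.5361, -0.021, 0.1241] ee_rot: [-0.001, 0.263, 0.965, -0.0] contact_force: [-0.1, 0.1, 0.5] width: 0.0495 
pos [ 0.5361 -0.021   0.1241] q [-0.169  0.326  1.78   0.     1.038 -1.207] F [-0.1  0.1  0.5] M [-0.03 -0.    0.03] w 0.0495
tool delta [-0.0018  0.0007  0.0041]
xyaw 2.608906526304739
```

Next I'll close, turn back toward mid-play, and press with small wiggles.

```bash
python3 steer.py '[-0.0018,0,0.004,0,0,0,0,0,0,0,0,0,0,0,0,0,0,0,0,0]' 0.0 60|bash f.sh
python3 steer.py '[0,0,0,-0.05,0,0,0,-0.05,0,0,0,-0.04,0,0,0,0]'|bash f.sh
python3 -c "
from h import *
rel(.538,-.0213,.12)"
python3 steer.py '[0,0,0.001,0,0,0,0.001,0,0,0,0,0,0,0,0,0]'|bash f.sh
python3 -c "
from h import *
rel(.538,-.0213,.12)"
```

```text
position: [0.5389, -0.0221, 0.1219] ee_rot: [0.001, 0.263, 0.965, 0.0] contact_force: [0.5, -0.8, 2.9] width: 0.0147 
position: [0.5389, -0.0221, 0.1219] ee_rot: [0.001, 0.195, 0.981, 0.0] contact_force: [-0.5, 0.9, 3.1] width: 0.0145 
pos [ 0.5389 -0.0221  0.1219] q [-0.17   0.33   1.78   0.     1.03  -1.349] F [-0.5  0.9  3.1] M [ 0.11 -0.01  0.03] w 0.0145
tool delta [0.0012 0.0004 0.0019]
xyaw 2.7492363180985993
position: [0.5394, -0.0222, 0.1218] ee_rot: [0.002, 0.196, 0.981, 0.0] contact_force: [-1.2, 0.2, 15.0] width: 0.0145 
pos [ 0.5394 -0.0222  0.1218] q [-0.17   0.33   1.781  0.     1.028 -1.347] F [-1.2  0.2 15. ] M [0.25 0.61 0.04] w 0.0145
tool delta [0.0016 0.0003 0.0018]
xyaw 2.747595232984114
```

```bash
python3 steer.py '[0,0,-0.001,-0.03,0,0,0,-0.03,0,0,0,0,0,0,0,0]'|bash f.sh
python3 -c "
from h import *
rel(.538,-.0213,.12)"
python3 steer.py '[0,0,0,-0.03,0,0,0,-0.03,0,0,0,0]'|bash f.sh
python3 -c "
from h import *
rel(.538,-.0213,.12)"
python3 steer.py '[0,0,0,-0.03,0,0,0,-0.03,0,0,0,0]'|bash f.sh
python3 -c "
from h import *
rel(.538,-.0213,.12)"
```

```text
position: [0.5392, -0.0222, 0.1218] ee_rot: [0.001, 0.166, 0.986, 0.0] contact_force: [-0.7, 0.4, 10.3] width: 0.0146 
pos [ 0.5392 -0.0222  0.1218] q [-0.17   0.33   1.78   0.     1.028 -1.407] F [-0.7  0.4 10.3] M [0.16 0.27 0.02] w 0.0146
tool delta [0.0015 0.0004 0.0018]
xyaw 2.807472426320854
position: [0.5393, -0.0222, 0.1218] ee_rot: [0.001, 0.136, 0.991, 0.0] contact_force: [-0.8, 1.0, 9.4] width: 0.0141 
pos [ 0.5393 -0.0222  0.1218] q [-0.17   0.33   1.78   0.     1.028 -1.468] F [-0.8  1.   9.4] M [0.16 0.25 0.05] w 0.0141
tool delta [0.0015 0.0005 0.0018]
xyaw 2.8684199184356474
position: [0.5393, -0.0222, 0.1218] ee_rot: [0.001, 0.106, 0.994, 0.0] contact_force: [-0.6, 1.8, 9.5] width: 0.0145 
pos [ 0.5393 -0.0222  0.1218] q [-0.17   0.33   1.78   0.     1.028 -1.528] F [-0.6  1.8  9.5] M [ 0.2   0.32 -0.05] w 0.0145
tool delta [0.0015 0.0006 0.0018]
xyaw 2.928331369028691
```

```bash
python3 steer.py '[0.0015,0,0,0.05,0.0015,0,0,0.05,0,0,0,0.05,0,0,0,0]'|bash f.sh
python3 steer.py '[-0.0015,0.0015,0,0,-0.0015,0.0015,0,0,0,0,0,0,0,0,0,0]'|bash f.sh
python3 steer.py '[-0.0015,-0.0015,0,0,-0.0015,-0.0015,0,0,0,0,0,0,0,0,0,0]'|bash f.sh
python3 steer.py '[0.0015,-0.0015,0,0,0.0015,-0.0015,0,0,0,0,0,0,0,0,0,0]'|bash f.sh
python3 -c "
from h import *
rel(.538,-.0213,.12)"
```

```text
position: [0.5378, -0.022, 0.1219] ee_rot: [0.003, 0.182, 0.983, -0.0] contact_force: [0.4, -0.0, 6.8] width: 0.0147 
position: [0.5394, -0.0212, 0.1218] ee_rot: [0.001, 0.18, 0.984, -0.002] contact_force: [-2.7, -3.1, 11.0] width: 0.0145 
position: [0.5401, -0.023, 0.1218] ee_rot: [-0.001, 0.181, 0.983, 0.001] contact_force: [-4.2, 1.7, 13.6] width: 0.0144 
position: [0.5385, -0.0237, 0.1218] ee_rot: [0.002, 0.182, 0.983, 0.002] contact_force: [0.1, 4.3, 9.2] width: 0.0148 
pos [ 0.5385 -0.0237  0.1218] q [-0.176  0.329  1.783  0.005  1.027 -1.383] F [0.1 4.3 9.2] M [ 1.26 -0.01  0.03] w 0.0148
tool delta [0.0014 0.0021 0.0018]
xyaw 2.776070998887197
```

Run:
```python
from h import *
t=grab("top");s=grab("side")
L=lambda d,f:dict(d,img=np.ascontiguousarray(cv2.imread(f)[:,:,::-1]))
full([L(t,"pics/top0.png"),L(s,"pics/side0.png")],[(165,260,190,310),(165,145,210,168)],[.3718,.2211,.103,0,0,.08])
full([L(t,"pics/top_n.png"),L(s,"pics/side_n2.png")],[(255,185,310,235),(240,165,320,203)],[.538,-.0213,.103,0,-.04,2.61])
rel(.5385,-.022,.12)
# jaw blue in three top/side pics
a=cv2.imread("pics/side_n2.png")[160:250,230:320];cv2.imwrite("pics/n2c.png",cv2.resize(a,(600,600),interpolation=cv2.INTER_CUBIC))
b=cv2.imread("pics/top_n.png")[155:235,240:320]
cv2.imwrite("pics/both.png",np.hstack([cv2.resize(a,(400,400),interpolation=cv2.INTER_CUBIC),cv2.resize(b,(400,400),interpolation=cv2.INTER_CUBIC)]))
```

```text
centre [0.3714 0.221  0.1038] tilt [ 0.118 -0.052] yaw 0.08 cost 0.65 low end [0.3765 0.2324 0.0076] [np.float32(423.32498), np.float32(318.225)]
centre [ 0.5387 -0.0217  0.1054] tilt [-0.007 -0.054] yaw 2.614 cost 0.519 low end [ 0.544  -0.0224  0.0086] [np.float32(252.45001), np.float32(443.775)]
pos [ 0.5386 -0.0237  0.1219] q [-0.176  0.329  1.783  0.005  1.027 -1.383] F [-0.   4.4  9.6] M [1.2  0.04 0.04] w 0.0145
tool delta [0.0007 0.0016 0.0019]
xyaw 2.7761855733851455
```

```bash
python3 steer.py '[0,0.0016,-0.004,0,0,0,-0.004,0,0,0,-0.002,0,0,0,0,0,0,0,0,0]' - 100|bash f.sh
python3 -c "
from h import *
rel(.5385,-.022,.12)"
python3 steer.py '[0,0,0.003,0,0,0,0.003,0,0,0,0,0,0,0,0,0]'|bash f.sh
python3 steer.py '[0,0,0.001,0,0,0,0.001,0,0,0,0.001,0,0,0,0,0]'|bash f.sh
python3 -c "
from h import *
rel(.5385,-.022,.12)"
```

```text
position: [0.5383, -0.0234, 0.1303] ee_rot: [0.0, 0.181, 0.984, 0.001] contact_force: [2.5, 3.6, -0.3] width: 0.0136 
pos [ 0.5383 -0.0234  0.1303] q [-0.173  0.321  1.77   0.002  1.05  -1.381] F [ 2.5  3.6 -0.3] M [ 0.99 -0.5   0.03] w 0.0136
tool delta [0.0003 0.0014 0.0103]
xyaw 2.7780914006241115
position: [0.5382, -0.0234, 0.1236] ee_rot: [0.0, 0.181, 0.984, 0.001] contact_force: [3.6, 3.9, -2.1] width: 0.0131 
position: [0.5385, -0.0235, 0.122] ee_rot: [0.001, 0.181, 0.984, 0.001] contact_force: [0.7, 5.8, 6.1] width: 0.0133 
pos [ 0.5385 -0.0235  0.122 ] q [-1.730e-01  3.290e-01  1.781e+00  1.000e-03  1.030e+00 -1.382e+00] F [0.7 5.8 6.1] M [ 1.18 -0.32 -0.01] w 0.0133
tool delta [0.0006 0.0014 0.002 ]
xyaw 2.778353672615335
```

```bash
python3 steer.py '[0,0.0014,-0.001,0,0,0,0,0,0,0,0,0,0,0,0,0]' 0.019 40|bash f.sh
python3 steer.py '[0,0,0.002,0,0,0,0.001,0,0,0,0,0,0,0,0,0]'|bash f.sh
python3 steer.py '[0,0,0.001,0,0,0,0.001,0,0,0,0,0,0,0,0,0]'|bash f.sh
python3 steer.py '[0,0,0.001,0,0,0,0.001,0,0,0,0,0,0,0,0,0]'|bash f.sh
python3 steer.py '[0,0,0.001,0,0,0,0.001,0,0,0,0,0,0,0,0,0]'|bash f.sh
```

```text
position: [0.5376, -0.0231, 0.1215] ee_rot: [-0.001, 0.18, 0.984, -0.001] contact_force: [-0.0, -0.3, -0.7] width: 0.0189 
position: [0.5381, -0.0226, 0.1188] ee_rot: [-0.0, 0.18, 0.984, -0.0] contact_force: [-0.1, -0.2, -0.2] width: 0.0191 
position: [0.5382, -0.0225, 0.117] ee_rot: [-0.0, 0.18, 0.984, 0.0] contact_force: [-0.0, -0.1, -0.3] width: 0.019 
position: [0.5384, -0.0225, 0.1152] ee_rot: [0.0, 0.18, 0.984, 0.0] contact_force: [0.6, 1.2, 1.2] width: 0.019 
position: [0.5398, -0.0228, 0.1151] ee_rot: [0.002, 0.18, 0.984, -0.0] contact_force: [-0.9, -0.6, 10.2] width: 0.0188
```

```bash
python3 steer.py '[0,0,0,-0.06,0,0,0,-0.06,0,0,0,-0.06,0,0,0,0]'|bash f.sh
python3 steer.py '[0,0,0,-0.06,0,0,0,-0.06,0,0,0,-0.06,0,0,0,0]'|bash f.sh
python3 -c "
from h import *
rel(.5385,-.022,.12)"
python3 steer.py '[0,0,0,0.06,0,0,0,0.06,0,0,0,0.06,0,0,0,0]'|bash f.sh
python3 steer.py '[0,0,0,0.06,0,0,0,0.06,0,0,0,0.06,0,0,0,0]'|bash f.sh
python3 steer.py '[0,0,0,0.06,0,0,0,0.06,0,0,0,0.06,0,0,0,0]'|bash f.sh
python3 -c "
from h import *
rel(.5385,-.022,.12)"
```

```text
position: [0.5398, -0.0225, 0.1151] ee_rot: [0.002, 0.09, 0.996, 0.0] contact_force: [-0.6, -0.1, 10.6] width: 0.0192 
position: [0.54, -0.0224, 0.1151] ee_rot: [0.002, 0.001, 1.0, 0.0] contact_force: [0.4, 0.6, 9.5] width: 0.0191 
pos [ 0.54   -0.0224  0.1151] q [-1.710e-01  3.370e-01  1.789e+00  1.000e-03  1.011e+00 -1.741e+00] F [0.4 0.6 9.5] M [0.23 0.05 0.  ] w 0.0191
tool delta [ 0.0015  0.0004 -0.0049]
xyaw 3.1402419360801996
position: [0.54, -0.0226, 0.1151] ee_rot: [0.002, 0.092, 0.996, 0.0] contact_force: [-0.7, 0.9, 10.7] width: 0.019 
position: [0.5398, -0.0227, 0.1151] ee_rot: [0.002, 0.181, 0.983, 0.0] contact_force: [-1.1, -0.2, 10.8] width: 0.0188 
position: [0.54, -0.0229, 0.1151] ee_rot: [0.002, 0.269, 0.963, 0.0] contact_force: [0.1, -0.6, 10.0] width: 0.0189 
pos [ 0.54   -0.0229  0.1151] q [-0.171  0.337  1.789 -0.     1.011 -1.197] F [ 0.1 -0.6 10. ] M [-0.05  0.11  0.02] w 0.0189
tool delta [ 0.0017  0.     -0.0049]
xyaw 2.5971497070993794
```

```bash
cat > jaw.py <<'E'
import cv2,numpy as np,sys
from h import grab
n=np.array([.622,-.783]);t=np.array([.783,.622]);c=np.array([430,410.])
s=np.arange(-45,75,1.);S,T=np.meshgrid(s,np.arange(-30,60))
mx=(c[0]+S*n[0]+T*t[0]).astype(np.float32);my=(c[1]+S*n[1]+T*t[1]).astype(np.float32)
def edges(a):
    r=cv2.remap(a,mx,my,cv2.INTER_LINEAR).astype(float).mean(0);d=r[:,0]-r[:,2];i=np.nonzero(d>12)[0]
    f=lambda k,j:s[k]+(12-d[k])/(d[j]-d[k])*(s[j]-s[k])
    return round(f(i[0]-1,i[0]),1),round(f(i[-1]+1,i[-1]),1)
L=lambda f:cv2.resize(cv2.imread(f)[160:250,230:320],(600,600))
for f in("side0","side_n","side_r","side_t","side_n2"):print(f,edges(L(f"pics/{f}.png")))
print("now",edges(cv2.resize(grab("side")["img"][160:250,230:320,::-1],(600,600))))
print("k",edges(cv2.imread("pics/k.png")),"k2",edges(cv2.imread("pics/k2.png")))
E
python3 jaw.py
```

```text
side0 (np.float64(-8.5), np.float64(16.2))
side_n (np.float64(-6.6), np.float64(21.2))
side_r (np.float64(-6.4), np.float64(21.1))
side_t (np.float64(-6.6), np.float64(21.1))
side_n2 (np.float64(-6.0), np.float64(22.0))
now (np.float64(-6.2), np.float64(22.1))
k (np.float64(-8.5), np.float64(16.4)) k2 (np.float64(-6.6), np.float64(21.1))
```

The jaw position confirms that the key is engaged. Next comes one firmer press on the collar at mid-play, to see whether any depth remains.

```bash
python3 steer.py '[0,0,0.001,-0.06,0,0,0.001,-0.06,0,0,0,-0.06,0,0,0,0]'|bash f.sh
python3 steer.py '[0,0,0,-0.06,0,0,0,-0.06,0,0,0,0.06,0,0,0,0.06]'|bash f.sh
python3 -c "
from h import *
rel(.5385,-.022,.12);print(manip.get_state()['clock'])"
```

```text
position: [0.5416, -0.0231, 0.1149] ee_rot: [0.004, 0.179, 0.984, 0.0] contact_force: [-1.0, -0.0, 18.7] width: 0.0191 
position: [0.5415, -0.0231, 0.1149] ee_rot: [0.004, 0.182, 0.983, 0.0] contact_force: [-0.3, 0.5, 19.1] width: 0.0187 
pos [ 0.5415 -0.0231  0.1149] q [-0.171  0.338  1.789 -0.     1.006 -1.376] F [-0.3  0.5 19.1] M [-0.03  0.23  0.05] w 0.0187
tool delta [ 0.0032 -0.     -0.0051]
xyaw 2.7762509526754284
31.35
```

```bash
python3 steer.py '[0,0,-0.003,0,0,0,0,0,0,0,-0.02,0,0,0,-0.03,0,0,0,-0.025,0]' 0.05|bash f.sh
python3 steer.py '[-0.0137,-0.0357,0,0,-0.0137,-0.0357,0,0,-0.0137,-0.0357,0,0,-0.0137,-0.0357,0,0,0,0,0.03,0]' 0|bash f.sh
python3 steer.py '[0,0,0.04,0,0,0,0.04,0,0,0,0.034,0,0,0,0.01,0,0,0,0,0]'|bash f.sh
python3 -c "
from h import *
rel(.5385,-.175,.03)"
```

```text
position: [0.5375, -0.0224, 0.189] ee_rot: [-0.001, 0.18, 0.984, 0.0] contact_force: [0.5, 0.1, 0.1] width: 0.0503 
position: [0.543, -0.184, 0.1632] ee_rot: [0.007, 0.182, 0.983, -0.004] contact_force: [2.1, -0.2, 0.7] width: -0.0001 
position: [0.5362, -0.1743, 0.0317] ee_rot: [-0.004, 0.18, 0.984, 0.001] contact_force: [-1.5, 0.4, 0.6] width: -0.0002 
pos [ 0.5362 -0.1743  0.0317] q [-0.438  0.472  1.821  0.     0.857 -1.646] F [-1.5  0.4  0.6] M [0.02 0.02 0.02] w -0.0002
tool delta [-0.0024  0.0002  0.0017]
xyaw 2.7788412873042767
```

```bash
python3 steer.py '[0,0,0.003,0,0,0,0,0,0,0,0,0]'|bash f.sh
python3 steer.py '[0,0,0.002,0,0,0,0.002,0,0,0,0,0]'|bash f.sh
python3 steer.py '[0,0,0.002,0,0,0,0,0]'|bash f.sh
python3 steer.py '[0,0,0.002,0,0,0,0,0]'|bash f.sh
python3 steer.py '[0,0,0.001,0,0,0,0,0]'|bash f.sh
```

```text
position: [0.5404, -0.176, 0.034] ee_rot: [0.002, 0.18, 0.984, -0.0] contact_force: [0.0, 0.2, 0.4] width: -0.0 
position: [0.539, -0.1755, 0.0286] ee_rot: [0.001, 0.18, 0.984, -0.0] contact_force: [0.9, -0.6, -0.0] width: 0.0 
position: [0.5387, -0.1754, 0.026] ee_rot: [-0.0, 0.18, 0.984, 0.0] contact_force: [-0.2, 0.3, 0.6] width: -0.0 
position: [0.5387, -0.1754, 0.0237] ee_rot: [-0.0, 0.18, 0.984, 0.0] contact_force: [-0.4, 0.1, -0.5] width: 0.0 
position: [0.5387, -0.1754, 0.0228] ee_rot: [-0.0, 0.18, 0.984, 0.0] contact_force: [-0.0, 0.8, 0.6] width: -0.0002
```

```bash
python3 steer.py '[0,0,0.0015,0,0,0,0,0]'|bash f.sh
python3 steer.py '[0,0,0.001,0,0,0,0,0]'|bash f.sh
python3 steer.py '[0,0,0.001,0,0,0,0,0]'|bash f.sh
python3 - <<'E'
from h import *
t=grab("top");s=grab("side")
cv2.imwrite("pics/top_m.png",t["img"][:,:,::-1]);cv2.imwrite("pics/side_m.png",s["img"][:,:,::-1])
full([s],[(240,165,320,203)],[.538,-.0213,.103,0,-.0,2.73])
full([t,s],[(255,185,310,235),(240,165,320,203)],[.538,-.0213,.103,0,-.0,2.73])
E
```

```text
position: [0.539, -0.1756, 0.0221] ee_rot: [0.0, 0.18, 0.984, -0.0] contact_force: [-0.6, 0.1, 4.6] width: -0.0001 
position: [0.5391, -0.1756, 0.0221] ee_rot: [0.0, 0.18, 0.984, -0.0] contact_force: [-3.0, 1.1, 10.5] width: -0.0001 
position: [0.539, -0.1755, 0.022] ee_rot: [0.001, 0.18, 0.984, -0.0] contact_force: [-3.8, 1.0, 17.2] width: -0.0003 
centre [0.527  0.0313 0.0829] tilt [-0.414  0.155] yaw 4.234 cost 0.081 low end [ 0.5125 -0.0075 -0.0047] [np.float32(209.3625)]
centre [ 0.538  -0.0219  0.1057] tilt [-0.007 -0.024] yaw 2.832 cost 1.936 low end [ 0.5404 -0.0225  0.0087] [np.float32(237.4625), np.float32(209.3625)]
```

The fingertip length is exactly 22 mm. The key stops on a flat, hard, repeatable floor: it lifts and turns freely, and returns to the same height under 10–19 N. I take that as bottomed. I'll go back, regrip and drive the screw.

```bash
python3 steer.py '[0,0,-0.04,0,0,0,-0.04,0,0,0,-0.04,0,0,0,-0.04,0,0,0,-0.006,0]' 0.05|bash f.sh
python3 steer.py '[0.0137,0.0357,0,0,0.0137,0.0357,0,0,0.0137,0.0357,0,0,0.0135,0.0357,0,0,0,0,0,0]'|bash f.sh
python3 steer.py '[0,0,0,0,0,0,0,0]'|bash f.sh
python3 - <<'E'
from h import *
s=grab("side");rel(.5385,-.022,.119)
full([s],[(240,165,320,203)],[.538,-.022,.105,0,0,2.78])
E
```

```text
position: [0.5425, -0.1771, 0.1931] ee_rot: [0.007, 0.18, 0.984, -0.002] contact_force: [0.5, 0.0, -0.3] width: 0.0503 
position: [0.5373, -0.0163, 0.1852] ee_rot: [-0.001, 0.178, 0.984, 0.002] contact_force: [1.0, -0.4, 0.4] width: 0.05 
position: [0.5384, -0.0228, 0.1853] ee_rot: [-0.0, 0.18, 0.984, -0.0] contact_force: [0.4, -0.4, -0.5] width: 0.0501 
pos [ 0.5385 -0.0234  0.1853] q [-1.720e-01  2.700e-01  1.690e+00 -1.000e-03  1.181e+00 -1.380e+00] F [-0.1  0.1 -0.3] M [ 0.01 -0.04  0.01] w 0.0501
tool delta [0.0005 0.0013 0.0663]
xyaw 2.7785749576366583
centre [ 0.5413 -0.0067  0.098 ] tilt [-0.457  0.137] yaw 2.873 cost 0.063 low end [ 0.5285 -0.0494  0.0119] [np.float32(451.8375)]
```

```bash
python3 steer.py '[0,0.0012,0.03,0,0,0,0.025,0,0,0,0.0113,0,0,0,0,0,0,0,0,0]'|bash f.sh
python3 steer.py '[0,0,0,0,0,0,0,0,0,0,0,0,0,0,0,0,0,0,0,0]' 0 80|bash f.sh
python3 steer.py '[0,0,-0.01,0.01,0,0,-0.01,0,0,0,-0.002,0,0,0,0,0]'|bash f.sh
python3 steer.py '[0,0,0.006,0,0,0,0.006,0,0,0,0.004,0,0,0,0,0,0,0,0,0]'|bash f.sh
python3 -c "
from h import *
rel(.5385,-.022,.119)"
```

```text
position: [0.5388, -0.0228, 0.1187] ee_rot: [-0.001, 0.181, 0.983, -0.0] contact_force: [-0.2, -0.2, -0.4] width: 0.0495 
position: [0.5399, -0.0217, 0.1207] ee_rot: [0.002, 0.18, 0.984, 0.0] contact_force: [-0.7, 0.4, 5.8] width: 0.014 
position: [0.5391, -0.0214, 0.1423] ee_rot: [0.001, 0.185, 0.983, 0.0] contact_force: [-0.2, 0.0, -2.2] width: 0.014 
position: [0.5391, -0.0216, 0.1244] ee_rot: [-0.0, 0.185, 0.983, -0.0] contact_force: [1.4, -1.0, -3.1] width: 0.0142 
pos [ 0.5391 -0.0216  0.1244] q [-0.169  0.328  1.775 -0.     1.038 -1.367] F [ 1.4 -1.  -3.1] M [-0.22 -0.55  0.03] w 0.0142
tool delta [ 0.0004 -0.0006  0.0054]
xyaw 2.768832459118034
```

```bash
python3 steer.py '[0,0,0.002,0,0,0,0,0,0,0,0,0]'|bash f.sh
python3 steer.py '[0,0,0.0015,0,0,0,0,0,0,0,0,0]'|bash f.sh
python3 steer.py '[0,0,0.0015,0,0,0,0,0,0,0,0,0]'|bash f.sh
python3 steer.py '[0,0,0.0015,0,0,0,0,0,0,0,0,0]'|bash f.sh
```

```text
position: [0.539, -0.0216, 0.1231] ee_rot: [0.0, 0.185, 0.983, -0.0] contact_force: [2.3, -1.6, -2.4] width: 0.0144 
position: [0.539, -0.0215, 0.1218] ee_rot: [0.0, 0.185, 0.983, -0.0] contact_force: [1.8, -1.9, -2.4] width: 0.0141 
position: [0.5391, -0.0216, 0.1207] ee_rot: [0.0, 0.185, 0.983, 0.0] contact_force: [2.1, -2.0, 2.1] width: 0.0143 
position: [0.5395, -0.0216, 0.1206] ee_rot: [0.001, 0.185, 0.983, -0.0] contact_force: [-0.9, -0.9, 11.0] width: 0.0145
```

The key stops at the same height after being drawn almost fully out and reinserted, so it is on the floor. Now I'll drive clockwise.

```bash
python3 steer.py '[0,0,-0.0013,0.1,0,0,0,0.1,0,0,0,0.1,0,0,0,0.1,0,0,0,0.1]'|bash f.sh
python3 steer.py '[0,0,0,0.1,0,0,0,0.1,0,0,0,0.1,0,0,0,0.1,0,0,0,0.1]'|bash f.sh
python3 -c "
from h import *
rel(.539,-.0217,.1206)"
python3 steer.py '[0,0,0,0.1,0,0,0,0.1,0,0,0,0.1,0,0,0,0.1,0,0,0,0.1]'|bash f.sh
python3 -c "
from h import *
rel(.539,-.0217,.1206);print(manip.get_state()['clock'])"; python3 jaw.py | grep now
```

```text
position: [0.5392, -0.0223, 0.1208] ee_rot: [0.001, 0.424, 0.905, -0.001] contact_force: [1.2, -2.8, 4.0] width: 0.0137 
position: [0.5388, -0.0225, 0.1207] ee_rot: [0.001, 0.635, 0.772, -0.001] contact_force: [0.3, -4.1, 5.0] width: 0.0142 
pos [ 0.5388 -0.0225  0.1207] q [-0.169  0.332  1.781 -0.003  1.029 -0.362] F [ 0.3 -4.1  5. ] M [-0.86 -0.04  0.18] w 0.0142
tool delta [0.0008 0.0004 0.0001]
xyaw 1.7653642563714953
position: [0.5382, -0.0226, 0.1207] ee_rot: [0.001, 0.806, 0.591, -0.001] contact_force: [-0.7, -3.9, 4.9] width: 0.0143 
pos [ 0.5382 -0.0226  0.1207] q [-0.169  0.332  1.781 -0.003  1.03   0.138] F [-0.7 -3.9  4.9] M [-0.89  0.21  0.22] w 0.0143
tool delta [0.0011 0.0005 0.0001]
xyaw 1.2654314391801034
39.0833
now (np.float64(-3.5), np.float64(28.1))
```

```bash
python3 steer.py '[0,0,0,0.1,0,0,0,0.1,0,0,0,0.1,0,0,0,0.1,0,0,0,0.1]'|bash f.sh
python3 steer.py '[0,0,0,0.1,0,0,0,0.1,0,0,0,0.1,0,0,0,0.1,0,0,0,0.1]'|bash f.sh
python3 -c "
from h import *
rel(.539,-.0217,.1206)"
python3 steer.py '[0,0,0,0.1,0,0,0,0.1,0,0,0,0.1,0,0,0,0.1,0,0,0,0.1]'|bash f.sh
python3 -c "
from h import *
rel(.539,-.0217,.1206);print(manip.get_state()['clock'])"; python3 jaw.py | grep now
```

```text
position: [0.5376, -0.0224, 0.1207] ee_rot: [0.0, 0.928, 0.373, -0.002] contact_force: [-2.2, -3.4, 6.7] width: 0.0138 
position: [0.5372, -0.0219, 0.1207] ee_rot: [0.0, 0.991, 0.132, -0.002] contact_force: [-2.4, -2.4, 7.2] width: 0.0146 
pos [ 0.5372 -0.0219  0.1207] q [-0.169  0.331  1.782 -0.002  1.032  1.138] F [-2.4 -2.4  7.2] M [-0.51  0.64  0.23] w 0.0146
tool delta [0.0018 0.0002 0.0001]
xyaw 0.2650713067895887
position: [0.5371, -0.0214, 0.1207] ee_rot: [0.0, 0.993, -0.117, -0.002] contact_force: [-3.1, -1.0, 7.3] width: 0.0139 
pos [ 0.5371 -0.0214  0.1207] q [-1.690e-01  3.310e-01  1.782e+00 -1.000e-03  1.032e+00  1.638e+00] F [-3.1 -1.   7.3] M [-0.17  0.54  0.15] w 0.0139
tool delta [ 0.0019 -0.0002  0.0001]
xyaw -0.23532226389363484
40.3833
now (np.float64(1.4), np.float64(33.1))
```

```bash
python3 steer.py '[0,0,0,0.1,0,0,0,0.1,0,0,0,0.1,0,0,0,0.1]'|bash f.sh
python3 -c "
from h import *
rel(.539,-.0217,.1206)"
python3 steer.py '[0,0,0,0.08,0,0,0,0.08,0,0,0,0.08]'|bash f.sh
python3 -c "
from h import *
rel(.539,-.0217,.1206)"; python3 jaw.py | grep now
```

```text
position: [0.5373, -0.0209, 0.1207] ee_rot: [0.0, 0.95, -0.312, -0.002] contact_force: [-1.5, 0.2, 7.6] width: 0.0141 
pos [ 0.5373 -0.0209  0.1207] q [-0.169  0.331  1.782  0.     1.032  2.037] F [-1.5  0.2  7.6] M [0.03 0.42 0.15] w 0.0141
tool delta [ 0.0019 -0.0004  0.0001]
xyaw -0.635556779433176
position: [0.5374, -0.0207, 0.1207] ee_rot: [-0.0, 0.906, -0.424, -0.002] contact_force: [-1.1, 1.3, 7.3] width: 0.0138 
pos [ 0.5374 -0.0207  0.1207] q [-1.680e-01  3.310e-01  1.782e+00  1.000e-03  1.031e+00  2.276e+00] F [-1.1  1.3  7.3] M [0.23 0.36 0.12] w 0.0138
tool delta [ 0.0018 -0.0006  0.0001]
xyaw -0.8747172797073548
now (np.float64(4.0), np.float64(35.2))
```

```bash
python3 steer.py '[0,0,0,0.08,0,0,0,0.08,0,0,0,0.08,0,0,0,0.06,0,0,0,0]'|bash f.sh
python3 -c "
from h import *
rel(.539,-.0217,.1206);print(manip.get_state()['clock'])"; python3 jaw.py | grep now
```

```text
position: [0.5377, -0.0205, 0.1207] ee_rot: [-0.0, 0.833, -0.553, -0.001] contact_force: [-0.9, 1.1, 6.6] width: 0.0141 
pos [ 0.5377 -0.0205  0.1207] q [-1.680e-01  3.310e-01  1.782e+00  1.000e-03  1.031e+00  2.574e+00] F [-0.9  1.1  6.6] M [0.3  0.25 0.32] w 0.0141
tool delta [ 0.0016 -0.0007  0.0001]
xyaw -1.1719065703280658
41.4833
now (np.float64(4.2), np.float64(35.5))
```

```bash
python3 steer.py '[0,0,-0.001,0,0,0,0,0,0,0,0,0,0,0,-0.02,0,0,0,-0.03,0]' 0.05|bash f.sh
python3 steer.py '[0,0,0,-0.125,0,0,0,-0.125,0,0,0,-0.125,0,0,0,-0.125,0,0,0,-0.125]'|bash f.sh
python3 steer.py '[0,0,0,-0.125,0,0,0,-0.125,0,0,0,-0.125,0,0,0,-0.125,0,0,0,-0.125]'|bash f.sh
python3 steer.py '[0,0,0,-0.125,0,0,0,-0.125,0,0,0,-0.125,0,0,0,-0.125,0,0,0,-0.125]'|bash f.sh
python3 steer.py '[0,0,0,-0.125,0,0,0,-0.125,0,0,0,-0.125,0,0,0,-0.125,0,0,0,-0.125]'|bash f.sh
python3 steer.py '[0,0,0,-0.125,0,0,0,-0.125,0,0,0,-0.125,0,0,0,-0.125,0,0,0,-0.125]'|bash f.sh
python3 - <<'E'
from h import *
rel(.5385,-.022,.119)
t=grab("top");s=grab("side")
cv2.imwrite("pics/side_e.png",s["img"][:,:,::-1])
E
python3 jaw.py | grep now
```

```text
position: [0.5362, -0.021, 0.1685] ee_rot: [0.002, 0.833, -0.553, -0.004] contact_force: [0.6, -0.4, 0.3] width: 0.0499 
position: [0.5385, -0.0214, 0.1708] ee_rot: [-0.0, 0.964, -0.267, -0.001] contact_force: [0.2, -0.5, 0.1] width: 0.0498 
position: [0.5385, -0.0214, 0.1707] ee_rot: [-0.0, 0.999, 0.042, -0.001] contact_force: [-0.6, 0.2, 0.1] width: 0.0501 
position: [0.5385, -0.0214, 0.1707] ee_rot: [-0.0, 0.938, 0.347, -0.0] contact_force: [0.4, 0.0, 0.0] width: 0.0501 
position: [0.5385, -0.0214, 0.1707] ee_rot: [-0.001, 0.785, 0.619, -0.0] contact_force: [0.3, 0.3, -0.2] width: 0.0497 
position: [0.5385, -0.0214, 0.1707] ee_rot: [-0.001, 0.557, 0.83, -0.0] contact_force: [0.2, 0.4, -0.2] width: 0.0497 
pos [ 0.5385 -0.0214  0.1707] q [-0.169  0.283  1.712  0.     1.148 -0.558] F [ 0.2  0.4 -0.2] M [-0.   -0.04 -0.03] w 0.0497
tool delta [-0.0006 -0.0001  0.0517]
xyaw 1.9596681998559444
now (np.float64(5.1), np.float64(35.4))
```

```bash
python3 steer.py '[-0.0006,0,0.025,0,0,0,0.02,0,0,0,0.0065,0,0,0,0,0,0,0,0,0]'|bash f.sh
python3 steer.py '[0,0,0,0,0,0,0,0,0,0,0,0,0,0,0,0,0,0,0,0]' 0 80|bash f.sh
python3 steer.py '[0,0,0,0.08,0,0,0,0.08,0,0,0,0]'|bash f.sh
python3 -c "
from h import *
rel(.5385,-.022,.119)"
python3 steer.py '[0,0,0,0.08,0,0,0,0.08,0,0,0,0]'|bash f.sh
python3 -c "
from h import *
rel(.5385,-.022,.119);print(manip.get_state()['clock'])"; python3 jaw.py | grep now
```

```text
position: [0.5392, -0.022, 0.1197] ee_rot: [-0.0, 0.56, 0.828, -0.0] contact_force: [0.5, -1.0, 0.3] width: 0.0502 
position: [0.5392, -0.0225, 0.121] ee_rot: [0.001, 0.559, 0.829, -0.0] contact_force: [-2.7, -0.8, 5.1] width: 0.0143 
position: [0.5391, -0.0224, 0.121] ee_rot: [0.001, 0.625, 0.781, -0.0] contact_force: [-1.9, -0.3, 5.9] width: 0.0144 
pos [ 0.5391 -0.0224  0.121 ] q [-1.700e-01  3.320e-01  1.780e+00 -1.000e-03  1.029e+00 -3.900e-01] F [-1.9 -0.3  5.9] M [-0.28  0.47 -0.11] w 0.0144
tool delta [ 0.0005 -0.0005  0.002 ]
xyaw 1.7912902946994793
position: [0.539, -0.0225, 0.1209] ee_rot: [0.001, 0.685, 0.728, -0.0] contact_force: [-2.5, -0.8, 6.2] width: 0.0138 
pos [ 0.539  -0.0225  0.1209] q [-1.700e-01  3.320e-01  1.781e+00 -1.000e-03  1.029e+00 -2.300e-01] F [-2.5 -0.8  6.2] M [-0.26  0.52 -0.15] w 0.0138
tool delta [ 0.0005 -0.0005  0.0019]
xyaw 1.6310367424650973
45.5167
now (np.float64(4.4), np.float64(35.4))
```

```bash
python3 steer.py '[0,0,0,0.08,0,0,0,0.08,0,0,0,0]'|bash f.sh
python3 -c "
from h import *
rel(.5385,-.022,.119)"
python3 steer.py '[0,0,0,0.08,0,0,0,0.08,0,0,0,0]'|bash f.sh
python3 - <<'E'
from h import *
rel(.5385,-.022,.119);print(manip.get_state()['clock'])
s=grab("side");cv2.imwrite("pics/side_f.png",s["img"][:,:,::-1])
c=lambda f:cv2.resize(cv2.imread(f)[160:250,230:320],(400,400),interpolation=cv2.INTER_CUBIC)
cv2.imwrite("pics/ef.png",np.hstack([c("pics/side_e.png"),c("pics/side_f.png")]))
E
python3 jaw.py | grep now
```

```text
position: [0.5389, -0.0225, 0.121] ee_rot: [0.001, 0.741, 0.671, -0.0] contact_force: [-2.4, -1.0, 5.3] width: 0.0143 
pos [ 0.5389 -0.0225  0.121 ] q [-1.700e-01  3.320e-01  1.781e+00 -1.000e-03  1.029e+00 -7.000e-02] F [-2.4 -1.   5.3] M [-0.29  0.56 -0.03] w 0.0143
tool delta [ 0.0004 -0.0005  0.002 ]
xyaw 1.4713072852103066
position: [0.5391, -0.0223, 0.121] ee_rot: [0.001, 0.793, 0.61, 0.0] contact_force: [-2.4, -1.2, 4.4] width: 0.0142 
pos [ 0.5391 -0.0223  0.121 ] q [-1.700e-01  3.320e-01  1.780e+00 -1.000e-03  1.029e+00  9.000e-02] F [-2.4 -1.2  4.4] M [-0.1   0.46 -0.01] w 0.0142
tool delta [ 0.0001 -0.0007  0.002 ]
xyaw 1.3110542931192342
46.0667
now (np.float64(4.5), np.float64(35.4))
```

View pics/ef.png

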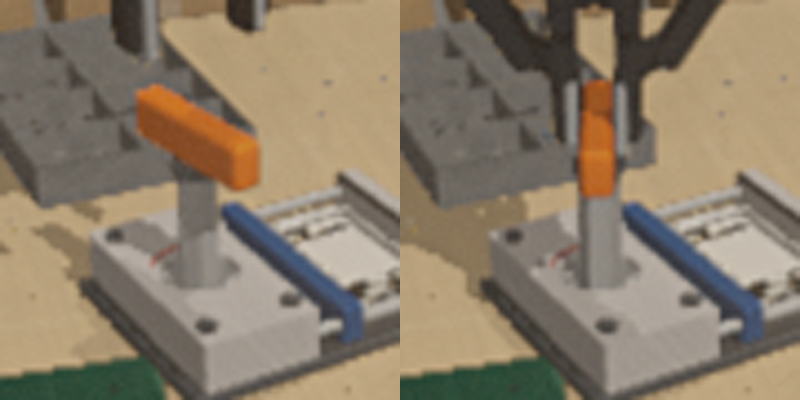

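Left: the released bar runs from (150,105) to (245,170). Right: the bar is aligned with the gripper, pointing toward the camera, and the jaw is the same in both. So the key slipped in the grip before release. I'll quantify the yaw.

Run:
```python
from h import *
s=grab("side")
L=lambda f:dict(s,img=np.ascontiguousarray(cv2.imread(f)[:,:,::-1]))
def yawfit(d,box,seeds,zb=.0075):
    b=d["img"].astype(float);w=np.clip((b[...,0]-b[...,2]-60)/80,0,1);o=np.zeros(w.shape,np.float32);x,y,X,Y=box;o[y:Y,x:X]=w[y:Y,x:X]
    def cost(p):
        P=B@R.from_euler("z",p[2]).as_matrix().T+[.5385+p[0],-.022+p[1],zb]
        hl=cv2.convexHull(proj(d,P).astype(np.float32)).reshape(-1,2);im=np.zeros((1680,2240),np.uint8)
        cv2.fillConvexPoly(im,np.round(((hl+.5)*4-.5)*16).astype(np.int32),1,shift=4)
        return np.abs(cv2.resize(im.astype(np.float32),(560,420),interpolation=cv2.INTER_AREA)-o).sum()/o.sum()
    r=min((minimize(cost,[0,0,y],method="Nelder-Mead",options=dict(initial_simplex=np.array([[0,0,y],[.004,0,y],[0,.004,y],[0,0,y+.3]]))) for y in seeds),key=lambda r:r.fun);print(r.x.round(4),round(r.fun,3))
sd=np.arange(-1.6,1.6,.4)
for f in("side_r","side_e","side_f"):yawfit(L(f"pics/{f}.png"),(240,165,320,206),sd)
```

```text
[-0.0071  0.0037  0.2482] 0.227
[4.0000e-04 3.6000e-03 1.8753e+00] 0.61
[ 1.1000e-03  6.7000e-03 -1.7873e+00] 0.5
```

Run:
```python
from h import *
s=grab("side")
for yaw in(-.5,-.7,-.9,-1.18,-1.83):
    for zb in(.0075,):
        P=np.array([[k*.04,0,.097] for k in(-1,1)])@R.from_euler("z",yaw).as_matrix().T+[.5385,-.022,zb]
        print(yaw,((proj(s,P)-[230,160])*400/90).round(0).tolist())
```

```text
-0.5 [[113.0, 129.0], [281.0, 146.0]]
-0.7 [[120.0, 121.0], [275.0, 154.0]]
-0.9 [[130.0, 115.0], [266.0, 161.0]]
-1.18 [[147.0, 107.0], [248.0, 170.0]]
-1.83 [[199.0, 100.0], [193.0, 178.0]]
```

```bash
cat > jm.py <<'E'
from h import *
s=grab("side");cv2.imwrite("pics/side_now.png",s["img"][:,:,::-1])
U=8
def m(f):
    a=cv2.imread(f"pics/{f}.png").astype(np.float32);d=np.clip(a[...,0]-a[...,2],0,60);return cv2.resize(d[205:250,285:335],None,fx=U,fy=U,interpolation=cv2.INTER_CUBIC)
t=m("side0")[10*U:32*U,8*U:28*U]
th=.2755;j=np.array([np.cos(th),np.sin(th),0])
o=np.array([.5385,-.022,.028])+j*.04-.05*np.array([-j[1],j[0],0])
q=proj(s,np.array([o,o+j*.01]));v=(q[1]-q[0]);print("px per 10mm",v)
for f in("side0","side_n","side_n2","side_e","side_f","side_now"):
    r=cv2.matchTemplate(m(f),t,cv2.TM_CCOEFF_NORMED);_,c,_,p=cv2.minMaxLoc(r);d=np.array(p)/U-[8,10];print(f,d,round(c,3),"mm",(d@v/(v@v)*10).round(2))
E
python3 jm.py
```

```text
px per 10mm [ 4.03327239 -1.31011072]
side0 [0. 0.] 1.0 mm 0.0
side_n [0.875 0.   ] 0.983 mm 1.96
side_n2 [ 1.    -0.125] 0.981 mm 2.33
side_e [ 3.75  -0.625] 0.964 mm 8.87
side_f [ 3.75  -0.625] 0.962 mm 8.87
side_now [ 3.75  -0.625] 0.962 mm 8.87
```

```bash
python3 steer.py '[0,0,0,0.08,0,0,0,0]'|bash f.sh
python3 -c "
from h import *
rel(.5385,-.022,.119)"
python3 steer.py '[0,0,0,0.08,0,0,0,0]'|bash f.sh
python3 -c "
from h import *
rel(.5385,-.022,.119)"
python3 steer.py '[0,0,0,0.08,0,0,0,0]'|bash f.sh
python3 -c "
from h import *
rel(.5385,-.022,.119)";python3 jm.py|tail -1
```

```text
position: [0.5389, -0.0223, 0.1209] ee_rot: [0.0, 0.816, 0.578, -0.0] contact_force: [-2.3, 0.0, 6.2] width: 0.0145 
pos [ 0.5389 -0.0223  0.1209] q [-1.700e-01  3.320e-01  1.781e+00 -1.000e-03  1.029e+00  1.700e-01] F [-2.3  0.   6.2] M [-0.15  0.51  0.  ] w 0.0145
tool delta [ 0.0002 -0.0005  0.0019]
xyaw 1.231396956207276
position: [0.5387, -0.0225, 0.121] ee_rot: [0.0, 0.839, 0.544, -0.0] contact_force: [-2.9, -2.2, 5.8] width: 0.0143 
pos [ 0.5387 -0.0225  0.121 ] q [-1.700e-01  3.310e-01  1.781e+00 -1.000e-03  1.029e+00  2.500e-01] F [-2.9 -2.2  5.8] M [-0.25  0.64  0.01] w 0.0143
tool delta [ 0.0003 -0.0004  0.002 ]
xyaw 1.1515513899055467
position: [0.5386, -0.0225, 0.121] ee_rot: [0.0, 0.86, 0.511, -0.0] contact_force: [-2.4, -1.8, 5.7] width: 0.0139 
pos [ 0.5386 -0.0225  0.121 ] q [-1.700e-01  3.310e-01  1.781e+00 -1.000e-03  1.030e+00  3.290e-01] F [-2.4 -1.8  5.7] M [-0.28  0.66  0.17] w 0.0139
tool delta [ 0.0004 -0.0003  0.002 ]
xyaw 1.0721015532870213
side_now [ 3.75  -0.625] 0.962 mm 8.87
```

```bash
python3 steer.py '[0,0,0,0.05,0,0,0,0,0,0,0,0]'|bash f.sh
python3 -c "
from h import *
rel(.5385,-.022,.119)"
python3 steer.py '[0,0,0,0.05,0,0,0,0,0,0,0,0]'|bash f.sh
python3 -c "
from h import *
rel(.5385,-.022,.119)";python3 jm.py|tail -1
```

```text
position: [0.5386, -0.0225, 0.121] ee_rot: [0.001, 0.872, 0.49, -0.0] contact_force: [-3.7, -1.5, 6.0] width: 0.0142 
pos [ 0.5386 -0.0225  0.121 ] q [-0.17   0.331  1.781 -0.002  1.029  0.377] F [-3.7 -1.5  6. ] M [-0.28  0.65  0.22] w 0.0142
tool delta [ 0.0004 -0.0004  0.002 ]
xyaw 1.024966412014754
position: [0.5386, -0.0225, 0.121] ee_rot: [0.001, 0.883, 0.469, -0.0] contact_force: [-2.2, -1.0, 6.8] width: 0.0146 
pos [ 0.5386 -0.0225  0.121 ] q [-0.17   0.331  1.781 -0.002  1.029  0.426] F [-2.2 -1.   6.8] M [-0.16  0.68  0.43] w 0.0146
tool delta [ 0.0004 -0.0003  0.002 ]
xyaw 0.9754471979675039
side_now [ 3.75  -0.625] 0.961 mm 8.87
```

The torque rises to 0.43 N m with the jaw still, so the screw is at its stop. I'll unload the key, release, retreat and check.

```bash
python3 steer.py '[0,0,0,-0.08,0,0,0,-0.08,0,0,0,-0.04,0,0,0,0]'|bash f.sh
python3 steer.py '[0,0,-0.001,0,0,0,0,0,0,0,0,0,0,0,-0.01,0,0,0,-0.03,0]' 0.05|bash f.sh
python3 steer.py '[0,0,-0.04,0,0,0,-0.03,0,0,0,0,0,0,0,0,0,0,0,0,0]'
python3 jm.py | tail -1
python3 - <<'E'
from h import *
a=cv2.imread("pics/side_now.png");b=a.astype(int)
m=(b[...,2]-b[...,0]>95);m[210:]=0;m[:165]=0;m[:,:240]=0;m[:,320:]=0
ys,xs=np.nonzero(m);print("bar bbox",xs.min(),xs.max(),ys.min(),ys.max(),xs.mean(),ys.mean())
s=grab("side")
for zb in(.004,.008):
    P=B@R.from_euler("z",1.17).as_matrix().T+[.5385,-.022,zb];q=proj(s,P);print(zb,q.min(0).round(1),q.max(0).round(1))
# other things unchanged?
d=np.abs(a.astype(int)-cv2.imread("pics/side0.png").astype(int)).max(2)
for n,(x,y,X,Y) in dict(cutters=(328,188,358,220),reel=(305,288,350,332),flux=(365,255,392,290),phone=(300,205,340,235),stand=(172,170,210,202)).items():print(n,(d[y:Y,x:X]>50).mean().round(3))
E
```

```text
position: [0.5387, -0.0225, 0.121] ee_rot: [0.0, 0.832, 0.554, -0.0] contact_force: [-2.3, -0.8, 5.5] width: 0.0143 
position: [0.5363, -0.0215, 0.1577] ee_rot: [-0.003, 0.833, 0.554, -0.003] contact_force: [-0.9, -0.3, -0.3] width: 0.05 
clock: 48.58
position: [0.5387, -0.0219, 0.2306]
ee_rot: [-0.0, 0.833, 0.554, -0.0]
contact_force: [-0.9, 0.5, 0.2]
width: 0.0502
gripper_force: 0.0
side_now [ 3.5  -0.75] 0.966 mm 8.4
bar bbox 268 280 178 203 273.6192660550459 190.42660550458714
0.004 [266.4 178.7] [281.1 207.2]
0.008 [266.3 176.9] [281.1 205.5]
cutters 0.0
reel 0.0
flux 0.0
phone 0.049
stand 0.044
```

```bash
python3 -c "
from rig import manip
print(manip.sign_off())"
```

```text
the job is handed in; nothing more can be done
None
```

I handed the job in with the screw turned clockwise to a hard stop and the key left standing in the socket, but I measured the key's lower end at about 8 mm above the bench rather than the 4 mm of the socket floor. It stopped at that same height on every press, up to 19 N. The jaw moved about 8.5–9 mm by camera. At the stop the torque rose to 0.43 N m with the jaw still, and before that the key slipped round one 60° notch. I did not look closely at the phone after clamping, the cutters, reel and bottle are unmoved in the side view, and the clock was about 49 s.

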